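Unstack the race packs onto their charging cradles

ROBOT

A 6-joint arm with a two-finger parallel gripper is mounted at the origin on the work surface. World frame = base frame: x ahead of the robot, y to its left, z up, the work surface at z = 0. Lengths are in m, angles in rad, forces in N, time in s.
With the tool pointing down it reaches from about 0.35 to 0.975 m from the base axis. Payload 4.9 kg.
Tool frame: the origin (TCP) lies on the centre line of the jaws, within the pads' length; the fingertips stand 22 mm ahead of it and the grasp point (between the pads) lies 3 mm ahead of it; z points along the fingers, y is the line along which they close (so a half turn about z gives the same grasp; the last joint's range is limited). The gripper opens to 85 mm and grips with 20 to 120 N. Pads are 22 mm wide; open, the fingers measure 114 mm over their backs; the gripper's body (76 mm by 85 mm) begins 54 mm behind the grasp point. The pads swing forward as they close: fully open they stand 13 mm farther back than shut.
Start: joints at [1.006, 0.053, 1.613, -0, 1.476, -0.119], TCP at [0.269, 0.564, 0.223] pointing down, gripper open.
Joint ranges: [-3.01, 3.01], [-1.01, 2.22], [0.06, 2.58], [-1.02, 4.17], [0.09, 2.62], [-3.14, 3.14]. Speed limits (rad/s): [2.57, 2.57, 3.14, 3.14, 3.14, 3.14].

INTERFACE

Orientations are given as a unit quaternion [x, y, z, w].
In Python, from bench import sensors, optics, env gives the robot as it stands.
- The arm moves only by the tool servo_tool, never from a script. Its argument "commands" is a list of rows, each a list of 5 numbers: the opening, from 0 (shut) to 1 (fully open), then the shift along the tool's x, y, z normalised to -1 to 1, where 1 is 300 mm, then the turn about the tool's z normalised to -1 to 1, where 1 is 2 pi rad. In form: [[jaw, x, y, z, turn], ...]. A call has 1 to 5 rows; each row is the pose to reach, as a shift and turn from the pose commanded when the call began, along the tool's axes at that moment, turning the shorter way round; what a row does not reach only later rows make up. A row lasts 1/10 s, in which the tool goes at most 50 mm and 8.59 degrees, less where a joint would pass 70% of its speed; a pose out of reach is approached as far as the arm can. A call with a number of a shift or a turn outside -1 to 1 is refused whole. A call with a gripper value outside its range is refused whole. The fingers move at their own pace and stop on an object; "grip_force" is the grip in N (left out, the last holds). Time passes only in rows, so rows that repeat a pose let the fingers close. It gives the time, the measured TCP pose, the force, the opening and the grip force at its end, in the units of the state.
- sensors.observe(): the state, without advancing time (a new reading comes with each control period).
- optics.snapshot(name): name is "scene" or "top"; returns (picture, depth): 384x512x3 uint8, red, green, blue; 384x512 float32, m along the optical axis (not along the pixel's ray), 0 where there is no reading.
- optics.camera_info(name): a dict with "camera_matrix" (3x3 intrinsics, pixels), "position" and "attitude" of the camera in the world. Camera axes: x right, y up, looking along -z (the intrinsics and any distortion apply to the point x, -y, -z); pixel columns grow to the right and rows downward; lengths in m; the calibration is good to about 2 mm. A picture is of the moment at which its call begins. camera_info takes no time and is no camera call.
- env.job_done(): hands the job in; it is judged then, once.
The state is a dict: "t": time; "q": joint angles; "qvel": joint speeds; "tau": joint torques, N m; "ee_pos": TCP position; "orientation": TCP orientation; "contact_force": force on the tool from outside, world axes, zero at the start; "torque": the same for the moment, N m; "grip_width": finger opening in m; "finger_force": force on a finger pad.
Only numpy, scipy, OpenCV 4.12 (cv2) and the standard library are available. Lean on these libraries where they do the work, as an engineer would, in place of code of your own. Each camera call takes 0.05 s, during which the arm holds its last target. There are 200 camera calls.

TASK

Take the criss-cross stack of four battery packs apart and lay each pack flat in the charging cradle of its own colour, centred and in line between the two end stops; both upper packs must be in their cradles before the lower two. Lower each pack right down before letting go, never drop or tip one, and leave the white glue bottle standing where it is.

Things in the scene. Friction and masses are not known exactly. Their poses are not given: they have to be found in the camera images.
- red_pack_center (a point): Centre (half-way up) of the red battery pack: loose hard-case brick 138 x 46 x 25 mm (x long, y wide, z high), 210 to 340 g, black with a big red label on top. In the upper layer of the stack, across the two lower packs. Axes: x along the pack, z up.
- blue_pack_center (a point): Centre (half-way up) of the blue battery pack: loose hard-case brick 138 x 46 x 25 mm (x long, y wide, z high), 210 to 340 g, black with a big blue label on top. In the upper layer of the stack, across the two lower packs. Axes: x along the pack, z up.
- yellow_pack_center (a point): Centre (half-way up) of the yellow battery pack: loose hard-case brick 138 x 46 x 25 mm (x long, y wide, z high), 210 to 340 g, black with a big yellow label on top. In the lower layer of the stack, on a fixed 4 mm black rubber mat; only the middle of its label shows from above between the upper packs. Axes: x along the pack, z up.
- green_pack_center (a point): Centre (half-way up) of the green battery pack: loose hard-case brick 138 x 46 x 25 mm (x long, y wide, z high), 210 to 340 g, black with a big green label on top. In the lower layer of the stack, on a fixed 4 mm black rubber mat; only the middle of its label shows from above between the upper packs. Axes: x along the pack, z up.
- red_cradle_seat (a point): Centre of the top of the red seat of a fixed charging cradle, 12 mm above the table. Grey base 176 x 76 mm with a flat red seat 70 mm wide, edged by two thin dark strips, and a black charge module (24 x 56 mm, 16 mm high) outside its +x end; its only walls are a red stop at each end, 8 mm above the seat, 156 mm apart, so a pack lies between them with 9 mm to spare at either end. Long sides are open. Axes: x along the seat from stop to stop, z up.
- blue_cradle_seat (a point): Centre of the top of the blue seat of a fixed charging cradle, 12 mm above the table. Grey base 176 x 76 mm with a flat blue seat 70 mm wide, edged by two thin dark strips, and a black charge module (24 x 56 mm, 16 mm high) outside its +x end; its only walls are a blue stop at each end, 8 mm above the seat, 156 mm apart, so a pack lies between them with 9 mm to spare at either end. Long sides are open. Axes: x along the seat from stop to stop, z up.
- yellow_cradle_seat (a point): Centre of the top of the yellow seat of a fixed charging cradle, 12 mm above the table. Grey base 176 x 76 mm with a flat yellow seat 70 mm wide, edged by two thin dark strips, and a black charge module (24 x 56 mm, 16 mm high) outside its +x end; its only walls are a yellow stop at each end, 8 mm above the seat, 156 mm apart, so a pack lies between them with 9 mm to spare at either end. Long sides are open. Axes: x along the seat from stop to stop, z up.
- green_cradle_seat (a point): Centre of the top of the green seat of a fixed charging cradle, 12 mm above the table. Grey base 176 x 76 mm with a flat green seat 70 mm wide, edged by two thin dark strips, and a black charge module (24 x 56 mm, 16 mm high) outside its +x end; its only walls are a green stop at each end, 8 mm above the seat, 156 mm apart, so a pack lies between them with 9 mm to spare at either end. Long sides are open. Axes: x along the seat from stop to stop, z up.
- glue: Loose white glue bottle, 30 mm across and 62 mm tall with a thin spout, standing on the table on the far side of the stack, to its left or right; origin at the centre of its underside, z up. Not to be moved.
Not all that is in view belongs to the job. Leave any pink look-alike of the part that bears blue_pack_center alone.

How it is judged:
By the outcome, as a careful person would: the job done as asked, in the order asked, and still so for the second after the job is handed in, with the robot touching nothing.
It also fails if it takes over 106 s, if anything falls off the work surface, if the arm or the gripper's body presses on something with over 40 N, if the wrist force passes 120 N, or if a joint passes its speed limit or range.

## Working session

There is one attempt and no reset: what is moved stays moved. The work goes in short steps, Python scripts to look and compute and a tool call to move; the robot and the scene stay as the last step left them, time stands still between calls to the robot, and variables do not carry over. Pictures are saved under pics/ and viewed, at most 14 in all, crops included, and the job is handed in when it is done.

Besides the shell and the picture viewer there is one more tool, called after ">>>" in YAML: its name, and indented under it one key for each argument. servo_tool: Moves the arm, as the interface text tells. Scaled input: -1 to 1 covers 300 mm each way for a shift and 2 pi rad each way for a turn. Its arguments: {"type":"object","properties":{"commands":{"type":"array"},"grip_force":{"type":"number"}},"required":["commands"]}

```bash
mkdir -p pics; ls; cat > h.py <<'E'
import numpy as np,cv2
from bench import sensors,optics,env
from scipy.spatial.transform import Rotation as R
def snap(n):
    p,d=optics.snapshot(n); np.savez('%s.npz'%n,p=p,d=d); return p,d
def pts(n,d):
    c=optics.camera_info(n);K=np.array(c['camera_matrix']);h,w=d.shape
    u,v=np.meshgrid(np.arange(w),np.arange(h))
    P=np.stack([(u-K[0,2])/K[0,0]*d,-(v-K[1,2])/K[1,1]*d,-d],-1)
    a=np.array(c['attitude']);M=R.from_quat(a).as_matrix() if a.size==4 else a
    return P@M.T+np.array(c['position'])
E
python3 - <<'E'
from h import *
for n in('scene','top'):
    c=optics.camera_info(n);print(c)
    p,d=snap(n);cv2.imwrite('pics/%s0.png'%n,cv2.cvtColor(p,cv2.COLOR_RGB2BGR))
s=sensors.observe();print(s)
E
```

```text
pics
{'camera_matrix': array([[414.93737003,   0.        , 245.48266472],
       [  0.        , 414.93737003, 193.03488843],
       [  0.        ,   0.        ,   1.        ]]), 'position': array([1.21847734, 0.54720406, 0.65220071]), 'attitude': array([0.22085708, 0.4096911 , 0.78125027, 0.41596079])}
{'camera_matrix': array([[369.00958695,   0.        , 249.88633088],
       [  0.        , 369.00958695, 189.03991817],
       [  0.        ,   0.        ,   1.        ]]), 'position': array([0.39082782, 0.06798767, 1.21279481]), 'attitude': array([ 0.0327222 , -0.03816198, -0.70532083,  0.70710356])}
{'t': 0.1, 'q': array([ 1.00602278e+00,  5.32725579e-02,  1.61414853e+00,  1.99702254e-05,
        1.47598739e+00, -1.18990093e-01]), 'qvel': array([ 0.0003929 , -0.00040558, -0.00351245,  0.00051591, -0.0013859 ,
       -0.00010381]), 'tau': array([ 6.04145316e-05, -3.94904029e+01, -3.71363676e+01, -1.39374406e-04,
        3.92893940e-03,  2.43982311e-05]), 'ee_pos': array([0.26915936, 0.56344068, 0.22190217]), 'orientation': array([ 2.21051573e-01,  9.75261697e-01, -8.52033801e-04, -3.13750966e-04]), 'contact_force': array([-0.04622925, -0.26951157, -0.97728276]), 'torque': array([-0.03257563, -0.01172529,  0.0058425 ]), 'finger_force': 0.0, 'grip_width': 0.08549528532721126}
```

View pics/scene0.png

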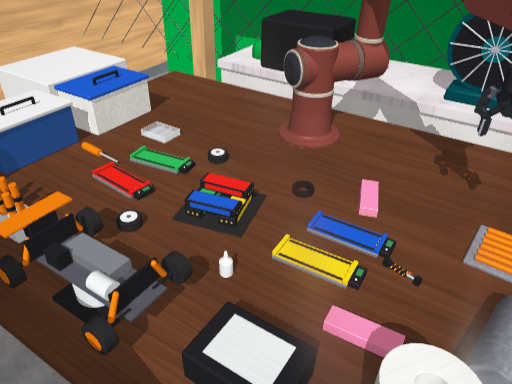

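View pics/top0.png

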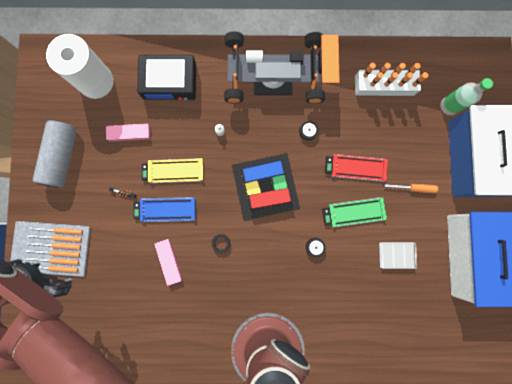

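The scene view shows the stack at about (218,198). In the top view:
- **Packs:** blue upper is at (263,171) and red upper at (270,199). Yellow shows through at (252,187) and green at (279,183).
- **Cradles:** yellow is at (175,170), blue at (167,209), red at (358,168) and green at (356,212). All have their modules on the left.
- **Glue:** (219,130).
- **Look-alikes:** the blue candidates are the brick at (263,171), the pink ones at (127,132) and (168,262), and the blue cradle at (167,209). Only (263,171) is a blue-labelled brick in the upper layer.

Next I'll confirm this in a crop and measure.

```bash
cat >> h.py <<'E'
HUE={'red':[(0,7),(173,180)],'blue':[(105,125)],'yellow':[(22,34)],'green':[(50,80)]}
def ray(n,uv,z):
    c=optics.camera_info(n);K=np.array(c['camera_matrix']);uv=np.atleast_2d(uv).astype(float)
    r=np.stack([(uv[:,0]-K[0,2])/K[0,0],-(uv[:,1]-K[1,2])/K[1,1],-np.ones(len(uv))],-1)@R.from_quat(c['attitude']).as_matrix().T
    o=np.array(c['position']);return o+r*((z-o[2])/r[:,2])[:,None]
def proj(n,X):
    c=optics.camera_info(n);K=np.array(c['camera_matrix'])
    q=(np.array(X)-c['position'])@R.from_quat(c['attitude']).as_matrix()
    return np.array([K[0,2]-K[0,0]*q[0]/q[2],K[1,2]+K[1,1]*q[1]/q[2]])
def mask(p,col):
    H=cv2.cvtColor(p,cv2.COLOR_RGB2HSV);m=0
    for a,b in HUE[col]: m=m|cv2.inRange(H,(a,120,70),(b,255,255))
    return m
def find(n,p,col,z,near,r=.11,k=5):
    """largest colour blob near a world point; rectangle in the plane z: centre, sides(mm), yaw(deg)"""
    m=mask(p,col);num,l,st,ce=cv2.connectedComponentsWithStats(m)
    best=None
    for i in range(1,num):
        if st[i,4]<15: continue
        w=ray(n,ce[i],z)[0]
        if np.hypot(*(w[:2]-near[:2]))<r and (best is None or st[i,4]>st[best,4]): best=i
    if best is None: return None
    # subpixel contour on enlarged mask
    b=cv2.GaussianBlur(cv2.resize((l==best).astype(np.float32),None,fx=4,fy=4,interpolation=cv2.INTER_LINEAR),(0,0),2)
    c=max(cv2.findContours((b>.5).astype(np.uint8),0,1)[0],key=cv2.contourArea)[:,0,:]
    w=ray(n,(c+.5)/4-.5,z)[:,:2]*1000
    (cx,cy),(a,bb),an=cv2.minAreaRect(w.astype(np.float32))
    if a<bb: a,bb,an=bb,a,an+90
    return np.round([cx,cy,a,bb,(an+90)%180-90,ce[best][0],ce[best][1]],1)
E
python3 - <<'E'
from h import *
I={n:np.load(n+'.npz') for n in('scene','top')}
P0=pts('top',I['top']['d'])
px={'redP':(270,199),'blueP':(263,171),'yellowP':(252,187),'greenP':(279,183),'redC':(358,168),'blueC':(167,209),'yellowC':(175,170),'greenC':(356,212)}
for k,(u,v) in px.items():
    w=P0[v,u];col=k[:-1];z=.012 if k[-1]=='C' else (.054 if k[:3] in('red','blu') else .029)
    print(k,'depthpt',np.round(w*1000,0))
    for n in('top','scene'): print('   ',n,find(n,I[n]['p'],col,z,w,.06))
g=P0[128:134,216:223].reshape(-1,3);print('glue',np.round(g[g[:,2].argmax()]*1000))
c=cv2.resize(cv2.cvtColor(I['top']['p'],6-2)[145:235,220:320],None,fx=6,fy=6,interpolation=cv2.INTER_CUBIC)
s=cv2.resize(cv2.cvtColor(I['scene']['p'],4)[160:250,165:275],None,fx=6,fy=6)
cv2.imwrite('pics/crop.png',c)
E
```

```text
redP depthpt [476.  -4.  53.]
    top [480.   -3.3 128.   47.3 -79.9 269.7 197.9]
    scene [489.8  -5.7 129.   77.6 -79.3 225.4 183.8]
blueP depthpt [565.  18.  55.]
    top [565.8  18.  127.8  46.6 -77.1 262.9 170.8]
    scene [562.8  13.1 126.5  47.3 -77.5 213.1 199.6]
yellowP depthpt [517.  52.  29.]
    top [515.2  51.1  46.2  41.9 -76.8 252.2 186.4]
    scene [519.7  76.1 110.   56.7  41.7 241.9 204.4]
greenP depthpt [530. -35.  31.]
    top [533.6 -35.8  44.9  43.6  11.5 279.3 182. ]
    scene [511.7 -44.5  42.6  17.8 -79.3 207.5 190.7]
redC depthpt [ 582. -298.   12.]
    top [ 585.7 -302.8  184.1   76.9   85.6  359.7  167.3]
    scene [ 578.2 -311.2  199.3   82.7   84.6  120.2  177.9]
blueC depthpt [446. 328.  13.]
    top [444.3 327.6 177.9  72.8 -88.4 167.1 209.4]
    scene [439.8 320.6 180.5  83.4 -87.9 347.  232.3]
yellowC depthpt [574. 305.  12.]
    top [572.1 311.4 166.   68.3 -88.3 169.3 176.9]
    scene [567.9 298.1 182.1  82.3 -87.8 315.3 259.4]
greenC depthpt [ 438. -287.   11.]
    top [ 438.6 -290.9  178.7   67.3  -82.1  357.5  211.7]
    scene [ 430.4 -293.9  202.2   85.1  -81.9  159.2  158.4]
glue [ 391.   68. 1213.]
```

View pics/crop.png

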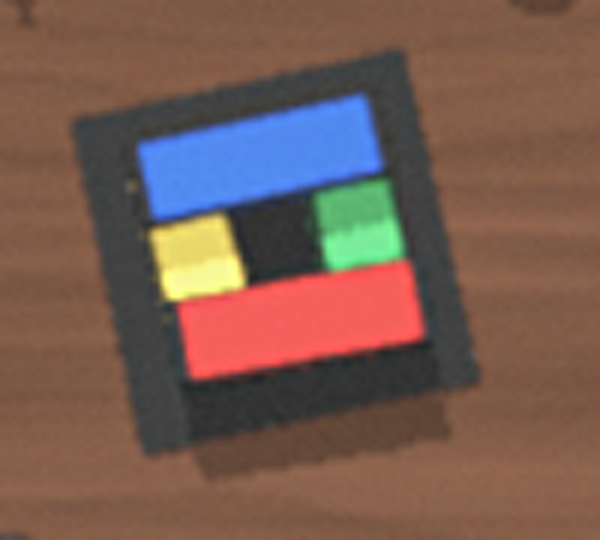

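The crop confirms it: the blue-labelled upper pack is at crop (260,155), which is top (263,171), and red is at (300,320). Yellow and green show between them. The cradle fits are less clean, so I'll check those.

```bash
python3 - <<'E'
from h import *
p=np.load('top.npz')['p']
def cr(x0,y0,cols):
    a=p[y0:y0+74,x0:x0+80]; m=sum(mask(p,c) for c in cols)[y0:y0+74,x0:x0+80]
    f=lambda q:cv2.resize(q,None,fx=5,fy=4,interpolation=0)
    A=cv2.resize(a,(400,300),interpolation=cv2.INTER_CUBIC)
    M=cv2.resize(cv2.merge([m]*3),(400,300),interpolation=0)
    return np.vstack([A,M])
o=np.hstack([cr(130,152,['yellow','blue']),cr(318,150,['red','green'])])
cv2.imwrite('pics/cr.png',cv2.cvtColor(o,4))
H=cv2.cvtColor(p,cv2.COLOR_RGB2HSV)
for u,v in[(175,170),(175,176),(175,165),(167,209),(167,203),(358,168),(358,160),(356,212)]:print(u,v,H[v,u],p[v,u])
E
```

```text
175 170 [ 30 103 247] [247 246 147]
175 176 [ 30 102 253] [252 253 152]
175 165 [ 30 101 249] [249 248 150]
167 209 [110 165 240] [ 85 139 240]
167 203 [110 170 248] [ 83 140 248]
358 168 [  1 164 245] [245  91  87]
358 160 [  0 164 199] [199  73  71]
356 212 [ 68 125 233] [119 233 150]
```

View pics/cr.png

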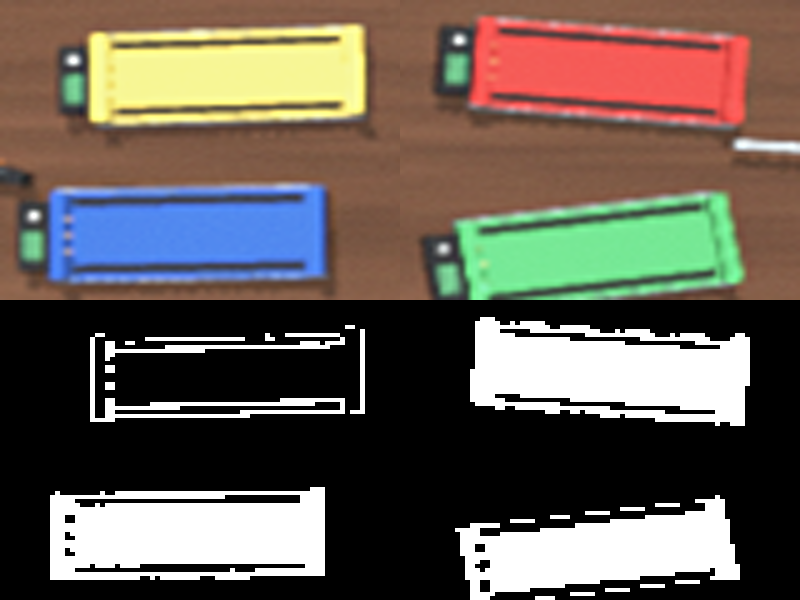

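The cradles are complete and undisturbed, so only the saturation threshold needs lowering. I'll use the full outline (stop tops at 20 mm) and cross-check it against the dark strips at 12 mm.

```bash
sed -i 's/(a,120,70)/(a,80,70)/' h.py; cat >> h.py <<'E'
def strips(n,p,ctr,yaw,z=.012):
    """dark pixels inside the cradle rectangle's strip zones; weighted by darkness; returns centre mm, yaw"""
    g=p.max(2).astype(float);h,w=g.shape;u,v=np.meshgrid(np.arange(w),np.arange(h))
    W=ray(n,np.stack([u.ravel(),v.ravel()],1),z)[:,:2]*1000-ctr
    c,s=np.cos(yaw),np.sin(yaw);x=W[:,0]*c+W[:,1]*s;y=-W[:,0]*s+W[:,1]*c;g=g.ravel()
    base=np.median(g[(abs(x)<50)&(abs(y)<20)]);out=[]
    for sg in(1,-1):
        k=(abs(x)<62)&(abs(sg*y-30)<7);wt=np.clip(base-40-g,0,None)*k
        a,b=np.polyfit(x[k],y[k],1,w=np.sqrt(wt[k]));out.append((a,b))
    a=np.mean([o[0] for o in out]);b=np.mean([o[1] for o in out])
    return np.round([b,out[0][1]-out[1][1],np.degrees(yaw+a)],1)
E
python3 - <<'E'
from h import *
I={n:np.load(n+'.npz') for n in('scene','top')}
C={'red':(.585,-.303),'blue':(.444,.328),'yellow':(.574,.305),'green':(.438,-.29)}
for k,w in C.items():
  for n in('top','scene'):
    f=find(n,I[n]['p'],k,.020,np.array(w),.06);print(k,n,f,find(n,I[n]['p'],k,.012,np.array(w),.06)[:5])
    print('   strips lateral, sep, yaw',strips(n,I[n]['p'],f[:2],np.radians(f[4])))
gp=np.load('top.npz');P=pts('top',gp['d']);
for n in('top','scene'):
  print('blue',n,find(n,I[n]['p'],'blue',.054,np.array((.566,.018)),.05))
  p=I[n]['p'];H=cv2.cvtColor(p,cv2.COLOR_RGB2HSV);m=cv2.inRange(H,(0,0,150),(180,60,255))
  uv=np.argwhere(m)[:,::-1];W=ray(n,uv,.03)
  k=(abs(W[:,0]-.69)<.06)&(abs(W[:,1]-.16)<.06);print('glue',n,np.round(np.median(W[k],0)*1000),k.sum())
E
```

```text
red top [ 584.1 -299.2  184.9   77.4   85.5  359.4  167.1] [ 585.4 -301.7  186.2   77.9   85.5]
   strips lateral, sep, yaw [-0.7 55.3 85.3]
red scene [ 586.7 -300.1  197.7   82.6   84.6  120.1  178. ] [ 578.7 -310.8  200.2   83.7   84.6]
   strips lateral, sep, yaw [ 1.8 59.1 84.8]
blue top [444.7 327.7 179.9  75.2 -88.6 166.9 209.3] [445.  329.4 181.1  75.7 -88.6]
   strips lateral, sep, yaw [  0.4  54.7 -88.4]
blue scene [449.  324.2 179.8  83.8 -88.8 347.4 232.2] [439.3 321.4 182.1  84.9 -88.8]
   strips lateral, sep, yaw [ -2.1  62.6 -88.7]
yellow top [572.1 304.1 182.1  76.5 -87.5 174.8 170.1] [573.3 305.7 183.4  77.  -87.5]
   strips lateral, sep, yaw [  0.7  55.5 -87.4]
yellow scene [575.9 300.9 179.7  82.5 -87.3 315.2 259.4] [567.8 297.8 181.9  83.5 -87.3]
   strips lateral, sep, yaw [ -1.5  61.8 -87.2]
green top [ 436.4 -280.5  199.1   72.7  -82.   356.5  212.1] [ 436.7 -282.8  200.4   73.2  -82. ]
   strips lateral, sep, yaw [  0.2  54.8 -82. ]
green scene [ 440.8 -282.7  202.4   85.7  -82.1  159.4  158.5] [ 431.  -293.2  205.    86.8  -82.1]
   strips lateral, sep, yaw [ -2.4  63.6 -82. ]
blue top [564.1  17.7 129.3  51.8 -76.7 263.  170.9]
glue top [707. 161.  30.] 84
blue scene [563.2  13.2 126.5  48.  -77.5 213.1 199.7]
glue scene [714. 161.  30.] 285
```

```bash
cat >> h.py <<'E'
def ends(vals,x,lo,hi,thr):
    """first/last crossing of thr in binned profile"""
    b=np.arange(lo,hi,1.);pr=np.array([np.average(vals,weights=np.exp(-((x-t)/1.5)**2/2)+1e-12) for t in b])
    i=np.where(pr>thr)[0]
    f=lambda j,k:b[j]+(thr-pr[j])/(pr[k]-pr[j])*(b[k]-b[j])
    return f(i[0]-1,i[0]),f(i[-1]+1,i[-1])
def local(n,shape,ctr,yaw,z):
    h,w=shape;u,v=np.meshgrid(np.arange(w),np.arange(h))
    W=ray(n,np.stack([u.ravel(),v.ravel()],1),z)[:,:2]*1000-ctr
    c,s=np.cos(yaw),np.sin(yaw);return W[:,0]*c+W[:,1]*s,-W[:,0]*s+W[:,1]*c
def longi(n,p,col,ctr,yaw):
    g=p.max(2).astype(float);x,y=local(n,g.shape,ctr,yaw,.012);k=(abs(x)<110)&(abs(abs(y)-28)<3.5)&(abs(x)<72)
    v=-g.ravel();A=ends(v[k],x[k],-71,71,(np.percentile(v[k],15)+np.percentile(v[k],75))/2)
    m=(mask(p,col)>0).astype(float).ravel();x,y=local(n,g.shape,ctr,yaw,.020);k=(abs(x)<115)&(abs(abs(y)-33)<4)
    B=ends(m[k],x[k],-114,114,.5);return np.round([*A,sum(A)/2,*B,sum(B)/2],1)
E
python3 - <<'E'
from h import *
I={n:np.load(n+'.npz') for n in('scene','top')}
C={'red':(584.5,-299.5,85.4),'blue':(444.7,327.7,-88.5),'yellow':(572.1,304.1,-87.4),'green':(438.6,-291,-82)}
for k,w in C.items():
  for n in('top','scene'):
    print(k,n,longi(n,I[n]['p'],k,np.array(w[:2]),np.radians(w[2])),strips(n,I[n]['p'],np.array(w[:2]),np.radians(w[2])))
E
```

```text
red top [ 35.3  64.6  49.9 -91.1  90.6  -0.2] [-0.5 54.8 85.2]
red scene [-32.1  60.8  14.3 -97.1  89.4  -3.8] [ 1.5 56.  85.2]Traceback (most recent call last):
  File "<stdin>", line 6, in <module>
  File "h.py", line 64, in longi
    v=-g.ravel();A=ends(v[k],x[k],-71,71,(np.percentile(v[k],15)+np.percentile(v[k],75))/2)
                   ~~~~^^^^^^^^^^^^^^^^^^^^^^^^^^^^^^^^^^^^^^^^^^^^^^^^^^^^^^^^^^^^^^^^^^^^
  File "h.py", line 57, in ends
    return f(i[0]-1,i[0]),f(i[-1]+1,i[-1])
                          ~^^^^^^^^^^^^^^^
  File "h.py", line 56, in <lambda>
    f=lambda j,k:b[j]+(thr-pr[j])/(pr[k]-pr[j])*(b[k]-b[j])
                 ~^^^
IndexError: index 142 is out of bounds for axis 0 with size 142
```

```bash
python3 - <<'E'
s=open('h.py').read()
a=s.index("k=(abs(x)<110)&(abs(abs(y)-28)");b=s.index("    m=(mask(p,col)>0)")
s=s[:a]+"""k=(abs(x)<84)&(abs(abs(y)-27.5)<2.5)
    v=-g.ravel();t=(v[(abs(abs(y)-27.5)<2.5)&(abs(x)<50)].mean()+np.median(v[(abs(x)<50)&(abs(y)<18)]))/2
    A=ends(v[k],x[k],-80,80,t)
"""+s[b:]
open('h.py','w').write(s)
E
python3 - <<'E'
from h import *
I={n:np.load(n+'.npz') for n in('scene','top')}
C={'red':(584.5,-299.5,85.4),'blue':(444.7,327.7,-88.5),'yellow':(572.1,304.1,-87.4),'green':(438.6,-291,-82)}
for k,w in C.items():
  for n in('top',):
    print(k,n,longi(n,I[n]['p'],k,np.array(w[:2]),np.radians(w[2])),strips(n,I[n]['p'],np.array(w[:2]),np.radians(w[2])))
E
```

```text
red top [-74.9  72.   -1.5 -91.1  90.6  -0.2] [-0.5 54.8 85.2]
blue top [-76.3  75.1  -0.6 -86.9  89.8   1.4] [  0.4  54.7 -88.4]
yellow top [-75.8  73.1  -1.3 -87.8  89.6   0.9] [  0.6  55.5 -87.2]
green top [-75.5  74.9  -0.3 -91.1  87.2  -2. ] [ -0.1  54.6 -82. ]
```

```bash
cat >> h.py <<'E'
def go(x,y,z,yaw):
    """scaled shift/turn from the measured pose to TCP (mm) with tool x at yaw deg (mod 180), pointing down"""
    s=sensors.observe();M=R.from_quat(s['orientation']).as_matrix()
    d=(np.array([x,y,z])/1000-s['ee_pos'])@M/.3
    cur=np.degrees(np.arctan2(M[1,0],M[0,0]));t=-((yaw-cur+90)%180-90)/360
    print('t %.1f'%s['t'],'pos',np.round(s['ee_pos']*1000,1),'yaw %.1f'%cur,'tilt',np.round(M[:2,2],4),'w %.1f'%(s['grip_width']*1000),'F',np.round(s['contact_force'],1),'q6 %.2f'%s['q'][5],'-> shift',np.round(d,4),'turn %.4f'%t)
def label(p,col,near,z,n='top'):
    """label centroid & yaw by moments in the plane z"""
    m=mask(p,col);num,l,st,ce=cv2.connectedComponentsWithStats(m);best=None
    for i in range(1,num):
        if st[i,4]<15: continue
        w=ray(n,ce[i],z)[0]*1000
        if np.hypot(*(w[:2]-near))<55 and (best is None or st[i,4]>st[best,4]): best=i
    W=ray(n,np.argwhere(l==best)[:,::-1],z)[:,:2]*1000;c=W.mean(0);e,v=np.linalg.eigh(np.cov((W-c).T))
    return np.round([*c,np.degrees(np.arctan(v[1,1]/v[0,1])),*np.sqrt(12*e)],1)
E
python3 - <<'E'
from h import *
p=np.load('top.npz')['p']
b=label(p,'blue',(566,18),.054);r=label(p,'red',(480,-3),.054);print(b,r)
go(b[0],b[1],150,b[2])
E
```

```text
[565.4  17.8 -77.1  46.7 125.8] [478.8  -3.2 -79.5  45.8 126.2]
t 0.1 pos [269.2 563.4 221.9] yaw 154.5 tilt [-0.001  -0.0015] w 85.5 F [-0.  -0.3 -1. ] q6 -0.12 -> shift [-1.6752 -1.2149  0.2415] turn 0.1432
```

>>> servo_tool:
  commands:
    - [0.8, -0.67, -0.486, 0.097, 0.11]
    - [0.8, -0.67, -0.486, 0.097, 0.11]
    - [0.8, -0.67, -0.486, 0.097, 0.11]
    - [0.8, -0.67, -0.486, 0.097, 0.11]
    - [0.8, -0.67, -0.486, 0.097, 0.11]

```text
t: 0.6
ee_pos: [0.3882, 0.3438, 0.1932]
orientation: [0.54, 0.842, -0.0, -0.0]
contact_force: [1.0, 0.0, -0.2]
grip_width: 0.0682
finger_force: 0.0
```

```bash
python3 -c "
from h import *
go(565.4,17.8,150,-77.1)"
```

```text
t 0.6 pos [388.2 343.8 193.2] yaw 114.6 tilt [-0.0003 -0.0003] w 68.2 F [ 1.   0.  -0.2] q6 0.15 -> shift [-1.234   0.0843  0.1442] turn 0.0326
```

>>> servo_tool:
  commands:
    - [0.8, -0.82, 0.056, 0.1, 0.0326]
    - [0.8, -0.82, 0.056, 0.1, 0.0326]
    - [0.8, -0.82, 0.056, 0.1, 0.0326]
    - [0.8, -0.82, 0.056, 0.1, 0.0326]
    - [0.8, -0.82, 0.056, 0.1, 0.0326]

```text
t: 1.1
ee_pos: [0.5069, 0.1275, 0.1633]
orientation: [0.622, 0.783, -0.0, -0.0]
contact_force: [-0.3, 0.2, -0.9]
grip_width: 0.0685
finger_force: 0.0
```

```bash
python3 -c "
from h import *
go(565.4,17.8,110,-77.1)"
```

```text
t 1.1 pos [506.9 127.5 163.3] yaw 103.1 tilt [-0.0003  0.    ] w 68.5 F [-0.3  0.2 -0.9] q6 -0.12 -> shift [-0.4003  0.107   0.1777] turn 0.0006
```

>>> servo_tool:
  commands:
    - [0.8, -0.4, 0.107, 0.14, 0]
    - [0.8, -0.4, 0.107, 0.16, 0]
    - [0.8, -0.4, 0.107, 0.178, 0]
    - [0.8, -0.4, 0.107, 0.178, 0]
    - [0.8, -0.4, 0.107, 0.178, 0]

```text
t: 1.6
ee_pos: [0.5644, 0.0197, 0.1094]
orientation: [0.622, 0.783, -0.001, -0.001]
contact_force: [0.1, 0.3, -0.5]
grip_width: 0.0683
finger_force: 0.0
```

```bash
python3 -c "
from h import *
go(565.4,17.8,53.5,-77.1)
p,d=snap('scene');cv2.imwrite('pics/s1.png',cv2.resize(cv2.cvtColor(p,4)[120:260,140:320],(720,560)))"
```

```text
t 1.6 pos [564.4  19.7 109.4] yaw 103.0 tilt [-0.0024  0.0006] w 68.3 F [ 0.1  0.3 -0.5] q6 -0.32 -> shift [-0.007   0.0022  0.1864] turn 0.0004
```

View pics/s1.png

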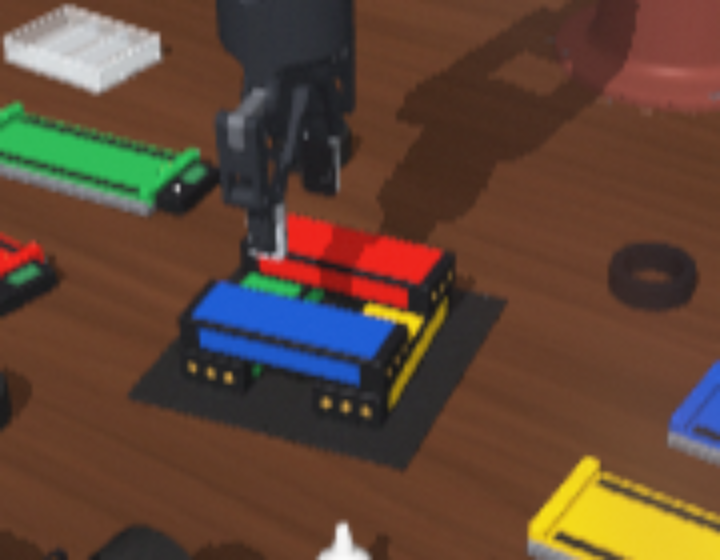

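```bash
python3 -c "
from h import *
s=sensors.observe();M=R.from_quat(s['orientation']).as_matrix()
for l in([0,.034,.017],[0,-.034,.017],[0,0,-.05]):
  X=s['ee_pos']+M@np.array(l);q=proj('scene',X);print(np.round(X,3),q,(q-[140,120])*4)
for X in([.5654,.0178,.054],[.48,-.0033,.054],[.707,.161,.08]):q=proj('scene',X);print(q,(q-[140,120])*4)
"
```

```text
[0.598 0.028 0.093] [208.01929857 194.80132259] [272.07719428 299.20529034]
[0.532 0.013 0.093] [219.5859746  180.23300782] [318.34389838 240.93203129]
[0.565 0.02  0.16 ] [212.81540738 163.43618547] [291.26162951 173.74474187]
[213.58968759 200.32877904] [294.35875035 321.31511617]
[226.91632356 182.1833658 ] [347.66529424 248.73346318]
[226.59690909 245.98278005] [346.38763637 503.9311202 ]
```

```bash
python3 -c "
from h import *
f=np.load('scene.npz');P=pts('scene',f['d'])*1000
for u,v in [(206,181),(207,178),(204,165),(222,166),(220,150),(214,200),(235,180)]:print(u,v,np.round(P[v,u]),f['p'][v,u])
k=(P[...,2]>62)&(abs(P[...,0]-565)<100)&(abs(P[...,1]-20)<60);Q=P[k]
i=Q[:,2].argsort()[:400:25];print(np.round(Q[i]))
p,d=snap('top');P=pts('top',d)*1000;k=(P[...,2]>62)&(abs(P[...,0]-565)<100)&(abs(P[...,1]-20)<60);Q=P[k];i=Q[:,2].argsort()[:200:25];print(np.round(Q[i]))
"
```

```text
206 181 [610.  34. 141.] [43 44 50]
207 178 [610.  38. 150.] [42 44 48]
204 165 [625.  44. 194.] [48 49 56]
222 166 [527.  18. 134.] [29 28 31]
220 150 [525.  12. 175.] [37 37 42]
214 200 [566.  19.  56.] [ 31  94 212]
235 180 [461.   9.  55.] [238  37  30]
[[599.  33. 124.]
 [600.  35. 131.]
 [609.  27. 135.]
 [531.   0. 139.]
 [524.  22. 142.]
 [596.  38. 146.]
 [533.   5. 149.]
 [532.   8. 153.]
 [529.  11. 155.]
 [611.  25. 159.]
 [523.  19. 163.]
 [619.  44. 170.]
 [526.  13. 173.]
 [626.  44. 176.]
 [530.  22. 178.]
 [602.  37. 180.]]
[[521.  24. 129.]
 [525.  29. 191.]
 [510.  22. 219.]
 [498.  17. 229.]
 [498.  12. 231.]
 [503.   2. 237.]
 [528.  37. 264.]
 [544.  56. 281.]]
```

>>> servo_tool:
  commands:
    - [0.8, -0.007, 0.002, 0.05, 0]
    - [0.8, -0.007, 0.002, 0.1, 0]
    - [0.8, -0.007, 0.002, 0.1, 0]

```text
t: 2.0
ee_pos: [0.5636, 0.0189, 0.077]
orientation: [0.621, 0.784, -0.002, -0.002]
contact_force: [-0.6, -0.0, -0.5]
grip_width: 0.0682
finger_force: 0.0
```

```bash
python3 -c "
from h import *
go(565.4,17.8,53.5,-77.1)
p,d=snap('scene');cv2.imwrite('pics/s2.png',cv2.resize(cv2.cvtColor(p,4)[130:230,160:260],(600,600),interpolation=cv2.INTER_CUBIC))
P=pts('scene',d)*1000
k=(P[...,2]>58)&(abs(P[...,0]-565)<100)&(abs(P[...,1]-20)<60);Q=P[k]
i=Q[:,2].argsort()[:300:20];print(np.round(Q[i]))
s=sensors.observe();M=R.from_quat(s['orientation']).as_matrix()
for l in([0,.034,.015],[0,-.034,.015]):
  X=s['ee_pos']+M@np.array(l);q=proj('scene',X);print(np.round(X,3),(q-[160,130])*6)
"
```

```text
t 2.0 pos [563.6  18.9  77. ] yaw 103.2 tilt [-0.0059  0.0006] w 68.2 F [-0.6 -0.  -0.5] q6 -0.33 -> shift [-0.0052  0.0055  0.0783] turn 0.0008
[[587. -36.  58.]
 [600.  36.  97.]
 [529.  12. 101.]
 [601.  37. 104.]
 [608.  22. 108.]
 [605.  34. 111.]
 [606.  36. 114.]
 [526.  20. 117.]
 [607.  28. 120.]
 [597.  35. 123.]
 [531.   8. 127.]
 [527.  15. 130.]
 [606.  40. 135.]
 [596.  38. 140.]
 [517.  20. 141.]]
[0.597 0.026 0.063] [289.23013285 449.06607481]
[0.531 0.011 0.063] [357.21586044 359.68523193]
```

View pics/s2.png

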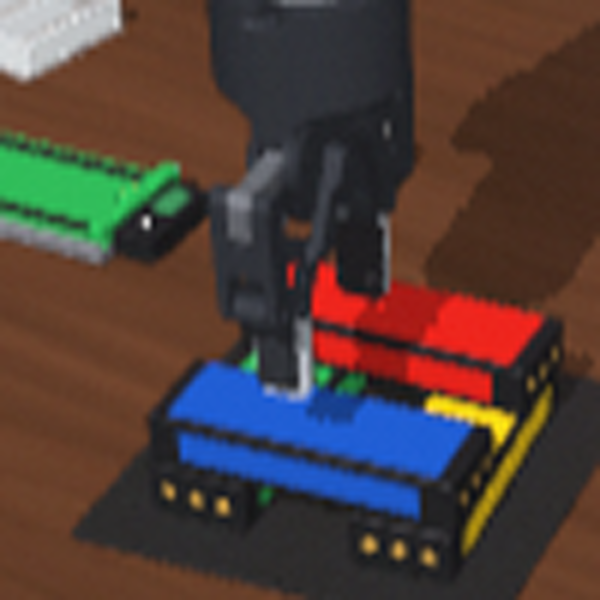

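The front fingertip is at crop (285,395) and looks higher than the nominal geometry says. I'll go down in steps, checking fingertip height against the camera.

>>> servo_tool:
  commands:
    - [0.8, -0.003, 0.005, 0.03, 0]
    - [0.8, -0.005, 0.005, 0.07, 0]
    - [0.8, -0.005, 0.005, 0.07, 0]
    - [0.8, -0.005, 0.005, 0.07, 0]
    - [0.8, -0.005, 0.005, 0.07, 0]

```text
t: 2.55
ee_pos: [0.5683, 0.0169, 0.0598]
orientation: [0.622, 0.783, 0.0, 0.0]
contact_force: [-0.6, -0.5, 0.3]
grip_width: 0.0682
finger_force: 0.0
```

```bash
python3 -c "
from h import *
go(565.4,17.8,53.5,-77.1)
p,d=snap('scene');go(565.4,17.8,53.5,-77.1);cv2.imwrite('pics/s3.png',cv2.resize(cv2.cvtColor(p,4)[130:230,160:260],(600,600),interpolation=cv2.INTER_CUBIC))
s=sensors.observe();M=R.from_quat(s['orientation']).as_matrix();P=pts('scene',d)*1000
for l in([0,.034,.015],[0,-.034,.015]):
  X=s['ee_pos']+M@np.array(l);q=proj('scene',X);print(np.round(X,3),(q-[160,130])*6)
for v in range(185,215,2):print(v,np.round(P[v,207]),np.round(P[v,204]))
"
```

```text
t 2.5 pos [568.3  16.9  59.8] yaw 103.1 tilt [ 0.0005 -0.    ] w 68.2 F [-0.6 -0.5  0.3] q6 -0.33 -> shift [ 0.0052 -0.0086  0.0209] turn 0.0006
t 2.6 pos [568.4  16.9  60. ] yaw 103.1 tilt [ 0.0008 -0.0001] w 69.0 F [ 0.1 -0.1  0.6] q6 -0.33 -> shift [ 0.0052 -0.009   0.0215] turn 0.0006
[0.601 0.025 0.045] [281.41737979 488.59766975]
[0.535 0.009 0.045] [349.40019868 398.60890781]
185 [609.  36. 130.] [626.  41. 141.]
187 [608.  35. 124.] [629.  44. 138.]
189 [614.  39. 123.] [628.  43. 132.]
191 [605.  32. 110.] [629.  43. 128.]
193 [606.  32. 105.] [609.  25. 104.]
195 [609.  34. 101.] [612.  28. 101.]
197 [608.  33.  95.] [612.  27.  95.]
199 [607.  32.  88.] [611.  26.  88.]
201 [608.  33.  83.] [611.  26.  82.]
203 [585.  13.  56.] [587.   5.  54.]
205 [590.  16.  54.] [590.   7.  50.]
207 [588.  14.  46.] [591.   8.  45.]
209 [589.  15.  41.] [593.   8.  40.]
211 [587.  13.  32.] [591.   6.  32.]
213 [567.  -5.   6.] [578.  -5.  12.]
```

View pics/s3.png

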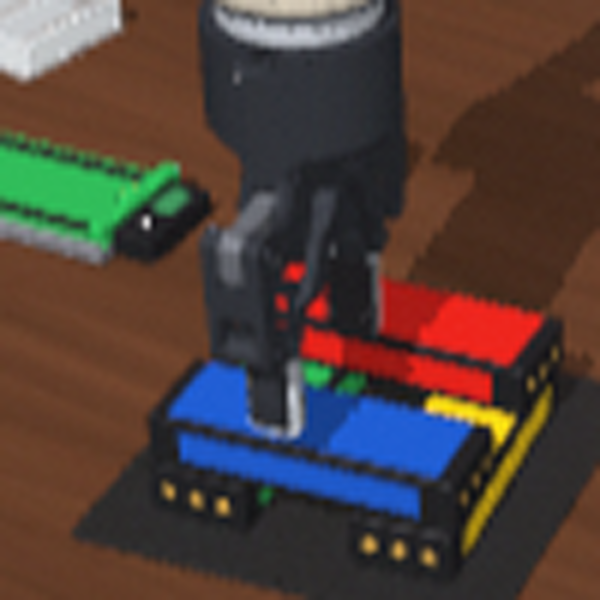

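>>> servo_tool:
  commands:
    - [0.8, 0.003, -0.006, 0.025, 0]
    - [0.8, 0.003, -0.006, 0.05, 0]
    - [0.8, 0.003, -0.006, 0.05, 0]

```text
t: 2.9
ee_pos: [0.5647, 0.0176, 0.0427]
orientation: [0.622, 0.783, -0.001, -0.001]
contact_force: [1.1, 0.1, 0.2]
grip_width: 0.0682
finger_force: 0.0
```

```bash
cat >> h.py <<'E'
def tip(save=None,us=(204,205,206,207)):
    p,d=snap('scene');P=pts('scene',d)*1000
    for u in us:
        c=P[150:225,u];v=np.where((c[:,0]>598)&(c[:,2]>20)&(abs(c[:,1]-28)<15))[0]
        if len(v):print('tip col',u,'row',v[-1]+150,np.round(c[v[-1]]),end=' ')
    print();s=sensors.observe();M=R.from_quat(s['orientation']).as_matrix()
    print('ee',np.round(s['ee_pos']*1000,1),'nominal tip px',np.round(proj('scene',s['ee_pos']+M@[0,.041,.015])),'w',s['grip_width'])
    if save:cv2.imwrite(save,cv2.resize(cv2.cvtColor(p,4)[130:230,160:260],(600,600),interpolation=cv2.INTER_CUBIC))
E
python3 -c "
from h import *
go(565.4,17.8,53.5,-77.1);tip('pics/s4.png')"
```

```text
t 2.9 pos [564.7  17.6  42.7] yaw 103.1 tilt [-0.003   0.0003] w 68.2 F [1.1 0.1 0.2] q6 -0.33 -> shift [ 0.0003  0.0025 -0.0359] turn 0.0006
tip col 204 row 206 [609.  23.  65.] tip col 205 row 207 [604.  22.  59.] tip col 206 row 207 [604.  25.  60.] tip col 207 row 207 [603.  27.  61.] 
ee [565.1  17.5  43.3] nominal tip px [207. 218.] w 0.06834548773948067
```

>>> servo_tool:
  commands:
    - [0.8, 0, 0, 0.025, 0]
    - [0.8, 0, 0, 0.05, 0]
    - [0.8, 0, 0, 0.07, 0]
    - [0.8, 0, 0, 0.08, 0]
    - [0.8, 0, 0, 0.08, 0]

```text
t: 3.45
ee_pos: [0.5654, 0.0174, 0.0196]
orientation: [0.622, 0.783, -0.0, -0.001]
contact_force: [-1.2, -0.4, 0.2]
grip_width: 0.0683
finger_force: 0.0
```

```bash
python3 -c "
from h import *
go(565.4,17.8,17,-77.1);tip('pics/s5.png',(203,204,205,206,207))"
```

```text
t 3.5 pos [565.4  17.4  19.6] yaw 103.1 tilt [-0.0015  0.0001] w 68.3 F [-1.2 -0.4  0.2] q6 -0.33 -> shift [0.0012 0.0002 0.0086] turn 0.0006
tip col 203 row 213 [606.  16.  39.] tip col 204 row 214 [605.  18.  37.] tip col 205 row 214 [609.  25.  42.] tip col 206 row 215 [606.  25.  37.] tip col 207 row 215 [604.  26.  36.] 
ee [565.8  17.4  20.1] nominal tip px [207. 225.] w 0.06843295976703918
```

View pics/s5.png

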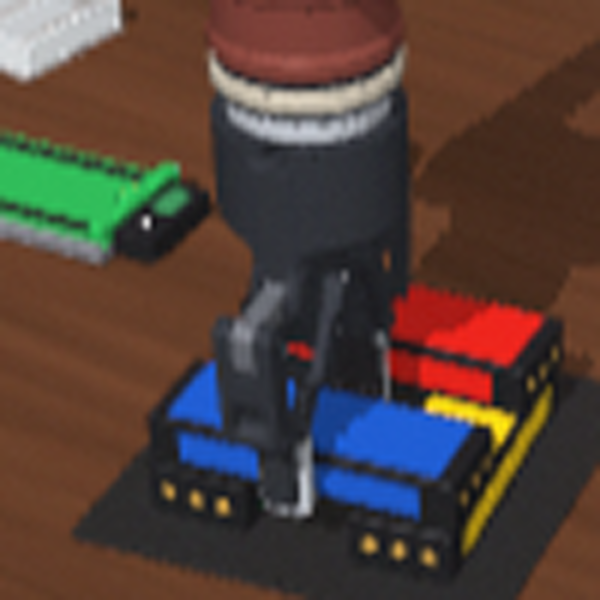

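The fingertips straddle the blue pack, with the front tip at crop (285,505), about 36 mm high, in the gap between the lower packs. Closing the gripper now.

>>> servo_tool:
  commands:
    - [0.4, 0, 0, 0.004, 0]
    - [0.4, 0, 0, 0.004, 0]
    - [0.4, 0, 0, 0.004, 0]
    - [0.4, 0, 0, 0.004, 0]
    - [0.4, 0, 0, 0.004, 0]
  grip_force: 60

```text
t: 4.0
ee_pos: [0.5665, 0.0174, 0.0198]
orientation: [0.622, 0.783, 0.0, 0.0]
contact_force: [0.3, -0.1, 2.3]
grip_width: 0.0448
finger_force: 62.8
```

```bash
python3 -c "
from h import *
s=sensors.observe();print(s['finger_force'])
go(445.1,327.7,100,-88.4)"
```

```text
62.84497618675232
t 4.0 pos [566.5  17.4  19.8] yaw 103.1 tilt [ 0.001  -0.0001] w 44.8 F [ 0.3 -0.1  2.3] q6 -0.33 -> shift [ 1.0992 -0.1588 -0.2679] turn 0.0320
```

>>> servo_tool:
  commands:
    - [0.4, 0, 0, -0.02, 0]
    - [0.4, 0, 0, -0.07, 0]
    - [0.4, 0, 0, -0.15, 0]
    - [0.4, 0, 0, -0.24, 0]
    - [0.4, 0, 0, -0.27, 0]

```text
t: 4.5
ee_pos: [0.568, 0.0172, 0.1043]
orientation: [0.622, 0.783, 0.002, 0.002]
contact_force: [1.4, -0.4, -1.9]
grip_width: 0.0449
finger_force: 62.7
```

>>> servo_tool:
  commands:
    - [0.4, 0.08, -0.012, 0, 0.005]
    - [0.4, 0.22, -0.035, 0, 0.01]
    - [0.4, 0.36, -0.055, 0, 0.02]
    - [0.4, 0.5, -0.075, 0, 0.032]
    - [0.4, 0.64, -0.095, 0, 0.032]

```text
t: 5.0
ee_pos: [0.4934, 0.1991, 0.1]
orientation: [0.698, 0.716, -0.0, -0.0]
contact_force: [0.7, -0.0, -2.0]
grip_width: 0.0448
finger_force: 62.5
```

```bash
python3 -c "
from h import *
go(445.1,327.7,80,-88.4)"
```

```text
t 5.0 pos [493.4 199.1 100. ] yaw 91.5 tilt [-0.0005 -0.0001] w 44.8 F [ 0.7 -0.  -2. ] q6 0.22 -> shift [ 0.4326 -0.1497  0.0666] turn -0.0003
```

>>> servo_tool:
  commands:
    - [0.4, 0.15, -0.052, 0, 0]
    - [0.4, 0.28, -0.097, 0.02, 0]
    - [0.4, 0.38, -0.13, 0.04, 0]
    - [0.4, 0.425, -0.147, 0.06, 0]
    - [0.4, 0.425, -0.147, 0.067, 0]

```text
t: 5.5
ee_pos: [0.4456, 0.3249, 0.079]
orientation: [0.696, 0.718, -0.001, -0.0]
contact_force: [0.5, -0.6, -2.8]
grip_width: 0.0453
finger_force: 62.5
```

```bash
python3 -c "
from h import *
go(445.1,327.7,10,-88.4);p,d=snap('scene');go(445.1,327.7,10,-88.4)
P=pts('scene',d)*1000
k=(P[...,2]>22)&(P[...,2]<140)&(abs(P[...,0]-445)<60)&(abs(P[...,1]-328)<110);Q=P[k];h=np.histogram(Q[:,2],range(20,140,5));print(h)
cv2.imwrite('pics/s6.png',cv2.resize(cv2.cvtColor(p,4)[140:290,260:440],(720,600),interpolation=cv2.INTER_CUBIC))"
```

```text
t 5.5 pos [445.6 324.9  79. ] yaw 91.8 tilt [-0.0018 -0.0011] w 45.3 F [ 0.5 -0.6 -2.8] q6 0.46 -> shift [ 0.0095 -0.0008  0.2299] turn 0.0004
t 5.5 pos [446.1 323.8  78.9] yaw 91.7 tilt [-0.0017 -0.0017] w 45.1 F [-1.3 -0.5 -3.1] q6 0.46 -> shift [ 0.0135 -0.0026  0.2296] turn 0.0002
(array([  7,   0,   0,   0,   0,   0,   0,   0,   0,   0,   0,   0,   0,
        16,  99, 102, 134, 118, 548,  85,  20,   9,  10]), array([ 20,  25,  30,  35,  40,  45,  50,  55,  60,  65,  70,  75,  80,
        85,  90,  95, 100, 105, 110, 115, 120, 125, 130, 135]))
```

View pics/s6.png

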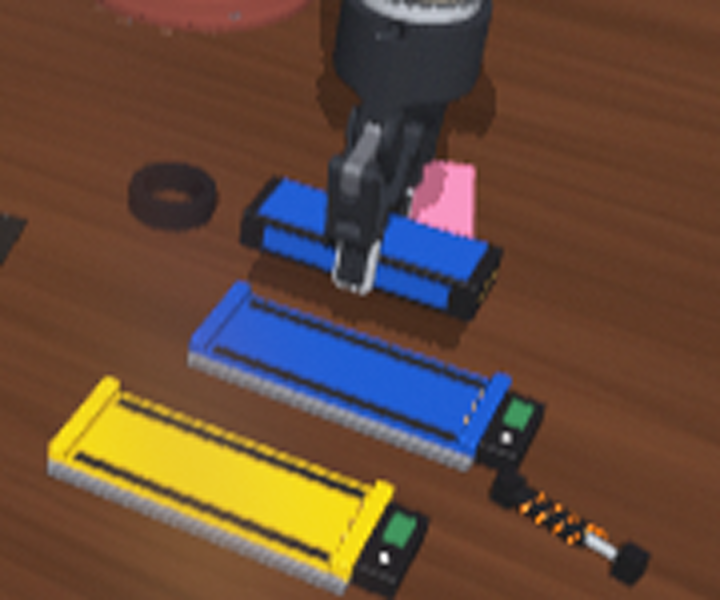

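The pack is held level over the blue cradle, with the pack at crop (370,250) and the cradle at (350,375). I'll lower most of the way, then re-check.

>>> servo_tool:
  commands:
    - [0.4, 0.005, 0, 0.05, 0]
    - [0.4, 0.012, -0.002, 0.12, 0]
    - [0.4, 0.012, -0.002, 0.18, 0]
    - [0.4, 0.012, -0.002, 0.21, 0]
    - [0.4, 0.012, -0.002, 0.21, 0]

```text
t: 6.05
ee_pos: [0.4454, 0.326, 0.015]
orientation: [0.698, 0.716, -0.002, -0.001]
contact_force: [-1.2, -0.3, -2.9]
grip_width: 0.0446
finger_force: 62.5
```

```bash
python3 -c "
from h import *
go(445.1,327.7,3,-88.4)
for i in range(2):
  p,d=snap('scene');go(445.1,327.7,3,-88.4)
P=pts('scene',d)*1000
k=(P[...,2]>22)&(P[...,2]<140)&(abs(P[...,0]-445)<60)&(abs(P[...,1]-328)<110)&(mask(p,'blue')>0);print(np.percentile(P[k][:,2],[50,80,90,95]))
p,d=snap('top');m=cv2.cvtColor(p,4)[170:240,130:210];cv2.imwrite('pics/t1.png',cv2.resize(m,(560,490),interpolation=cv2.INTER_CUBIC))"
```

```text
t 6.0 pos [445.4 326.   15. ] yaw 91.5 tilt [-0.0034 -0.0021] w 44.6 F [-1.2 -0.3 -2.9] q6 0.47 -> shift [ 0.0057 -0.0007  0.04  ] turn -0.0003
t 6.1 pos [446.3 326.7  16.4] yaw 91.5 tilt [-0.0014 -0.0009] w 45.0 F [-0.1  0.4 -3.1] q6 0.47 -> shift [ 0.0034 -0.0038  0.0446] turn -0.0002
t 6.2 pos [446.9 327.3  17.4] yaw 91.5 tilt [0.0004 0.0001] w 45.2 F [ 0.5  0.5 -2. ] q6 0.47 -> shift [ 0.0014 -0.0061  0.0481] turn -0.0002
[50.22834658 51.86913904 52.52351937 53.07518595]
```

>>> servo_tool:
  commands:
    - [0.4, 0.001, -0.005, 0.015, 0]
    - [0.4, 0.001, -0.005, 0.03, 0]
    - [0.4, 0.001, -0.005, 0.04, 0]
    - [0.4, 0.001, -0.005, 0.044, 0]
    - [0.4, 0.001, -0.005, 0.044, 0]

```text
t: 6.7
ee_pos: [0.4445, 0.3279, 0.0036]
orientation: [0.697, 0.717, -0.0, -0.0]
contact_force: [0.0, 0.7, -2.9]
grip_width: 0.0448
finger_force: 62.5
```

>>> servo_tool:
  commands:
    - [0.4, 0, 0, 0.001, 0]
    - [0.4, 0, 0, 0.002, 0]
    - [0.4, 0, 0, 0.003, 0]

```text
t: 7.0
ee_pos: [0.4449, 0.3281, 0.0032]
orientation: [0.697, 0.717, 0.0, 0.0]
contact_force: [0.9, 0.6, -2.9]
grip_width: 0.0449
finger_force: 62.5
```

```bash
python3 -c "
from h import *
go(445.1,327.7,3,-88.4)
p,d=snap('scene');go(445.1,327.7,3,-88.4)
P=pts('scene',d)*1000
k=(P[...,2]>22)&(P[...,2]<140)&(abs(P[...,0]-445)<60)&(abs(P[...,1]-328)<110)&(mask(p,'blue')>0);print(np.percentile(P[k][:,2],[50,80,90,95]))"
```

```text
t 7.0 pos [444.9 328.1   3.2] yaw 91.6 tilt [0.0002 0.0001] w 44.9 F [ 0.9  0.6 -2.9] q6 0.47 -> shift [-0.0012  0.0005  0.0008] turn 0.0000
t 7.0 pos [444.9 328.    3.2] yaw 91.6 tilt [0.0001 0.0001] w 45.3 F [ 0.1  0.5 -2.2] q6 0.47 -> shift [-0.0011  0.0007  0.0005] turn 0.0000
[37.49657547 38.74381672 39.48526442 40.10192062]
```

>>> servo_tool:
  commands:
    - [0.4, 0, 0, 0.003, 0]
    - [0.4, 0, 0, 0.005, 0]
    - [0.4, 0, 0, 0.005, 0]

```text
t: 7.35
ee_pos: [0.445, 0.3281, 0.0027]
orientation: [0.697, 0.717, -0.0, 0.0]
contact_force: [-2.9, -2.5, 4.8]
grip_width: 0.0453
finger_force: 63.5
```

```bash
python3 -c "
from h import *
go(445.1,327.7,3,-88.4)"
```

```text
t 7.3 pos [445.  328.1   2.7] yaw 91.6 tilt [-0.0001 -0.0002] w 45.3 F [-2.9 -2.5  4.8] q6 0.47 -> shift [-0.0014  0.0002 -0.0009] turn 0.0000
```

>>> servo_tool:
  commands:
    - [0.6, 0, 0, 0, 0]
    - [0.8, 0, 0, 0, 0]
    - [0.8, 0, 0, 0, 0]
    - [0.8, 0, 0, -0.01, 0]
    - [0.8, 0, 0, -0.05, 0]

```text
t: 7.85
ee_pos: [0.4437, 0.3273, 0.0157]
orientation: [0.697, 0.717, -0.002, -0.0]
contact_force: [0.3, 0.1, 0.2]
grip_width: 0.0683
finger_force: 0.0
```

>>> servo_tool:
  commands:
    - [0.8, 0, 0, -0.12, 0]
    - [0.8, 0, 0, -0.25, 0]
    - [0.8, -0.1, 0, -0.35, 0]
    - [0.8, -0.25, 0, -0.35, 0]
    - [0.8, -0.4, 0, -0.35, 0]

```text
t: 8.35
ee_pos: [0.4494, 0.2075, 0.1247]
orientation: [0.696, 0.718, 0.002, 0.001]
contact_force: [0.9, -0.9, -0.9]
grip_width: 0.0685
finger_force: 0.0
```

```bash
python3 -c "
from h import *
p,d=snap('top');b=label(p,'blue',(445,328),.037);print(b)
print('red',label(p,'red',(480,-3),.054),find('top',p,'red',.054,np.array((.48,-.003)),.06))
go(479.3,-3.2,90,-79.5)
cv2.imwrite('pics/t2.png',cv2.resize(cv2.cvtColor(p,4)[145:235,130:310],(800,400),interpolation=cv2.INTER_CUBIC))"
```

```text
[nan nan nan nan nan]
red [478.7  -3.4 -79.6  46.1 125.9] [479.2  -3.3 129.5  50.  -79.9 269.7 198.2]
t 8.4 pos [448.9 201.9 123.3] yaw 91.5 tilt [ 0.0025 -0.0041] w 68.2 F [ 2.9 -1.6 -1.2] q6 0.25 -> shift [-0.6854  0.0836  0.1139] turn -0.0251h.py:81: RuntimeWarning: Mean of empty slice.
  W=ray(n,np.argwhere(l==best)[:,::-1],z)[:,:2]*1000;c=W.mean(0);e,v=np.linalg.eigh(np.cov((W-c).T))
  ret = um.true_divide(
  avg = a.mean(axis, **keepdims_kw)
h.py:81: RuntimeWarning: Degrees of freedom <= 0 for slice
  W=ray(n,np.argwhere(l==best)[:,::-1],z)[:,:2]*1000;c=W.mean(0);e,v=np.linalg.eigh(np.cov((W-c).T))
  c *= np.true_divide(1, fact)
  c *= np.true_divide(1, fact)
```

View pics/t2.png

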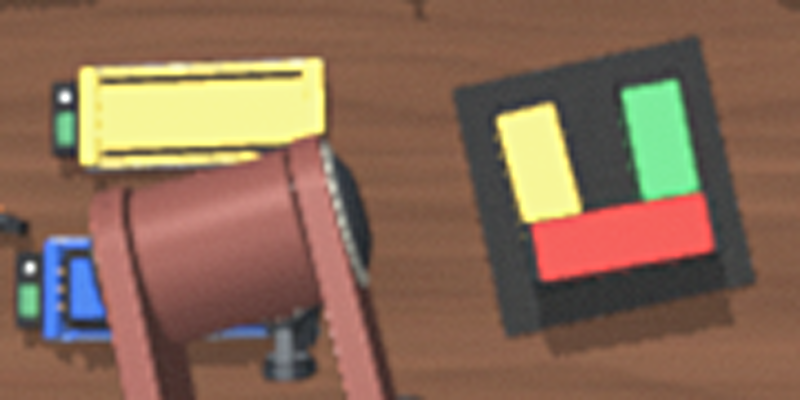

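Blue is in its cradle, partly hidden by the arm. Red at (625,238) and the lower packs are undisturbed, so red is next.

>>> servo_tool:
  commands:
    - [0.8, -0.2, 0.02, 0, -0.02]
    - [0.8, -0.35, 0.05, 0.03, -0.025]
    - [0.8, -0.5, 0.07, 0.07, -0.025]
    - [0.8, -0.64, 0.083, 0.11, -0.025]
    - [0.8, -0.685, 0.083, 0.114, -0.025]

```text
t: 8.9
ee_pos: [0.4783, -0.0002, 0.0869]
orientation: [0.64, 0.768, -0.001, -0.0]
contact_force: [-0.2, 0.7, -0.2]
grip_width: 0.0687
finger_force: 0.0
```

>>> servo_tool:
  commands:
    - [0.8, 0, 0, 0.0, 0]
    - [0.8, 0, 0, 0.05, 0]
    - [0.8, 0, 0, 0.1, 0]
    - [0.8, 0, 0, 0.1, 0]
    - [0.8, 0, 0, 0.1, 0]

```text
t: 9.4
ee_pos: [0.479, 0.0044, 0.0581]
orientation: [0.638, 0.77, 0.0, 0.0]
contact_force: [-1.3, 0.3, 0.6]
grip_width: 0.0684
finger_force: 0.0
```

```bash
python3 -c "
from h import *
go(479.3,-3.2,19.5,-79.5)
p,d=snap('top');print(label(p,'blue',(445,328),.037),strips('top',p,np.array([444.7,327.7]),np.radians(-88.5)))
go(479.3,-3.2,19.5,-79.5)
"
```

```text
t 9.4 pos [479.    4.4  58.1] yaw 100.7 tilt [0.0004 0.0003] w 68.4 F [-1.3  0.3  0.6] q6 -0.33 -> shift [-0.0252 -0.0038  0.1285] turn 0.0005
[444.2 323.  -88.6  70.  176.8] [ -0.6  54.8 -88.6]
t 9.4 pos [479.5   4.2  58.5] yaw 100.7 tilt [0.0015 0.    ] w 68.6 F [ 0.3 -0.  -0.2] q6 -0.33 -> shift [-0.0241 -0.0053  0.1301] turn 0.0005
```

>>> servo_tool:
  commands:
    - [0.8, -0.0245, -0.004, 0.01, 0]
    - [0.8, -0.0245, -0.004, 0.05, 0]
    - [0.8, -0.0245, -0.004, 0.09, 0]
    - [0.8, -0.0245, -0.004, 0.12, 0]
    - [0.8, -0.0245, -0.004, 0.128, 0]

```text
t: 9.95
ee_pos: [0.4774, -0.0039, 0.0168]
orientation: [0.639, 0.769, -0.001, -0.002]
contact_force: [-0.3, 0.4, -0.1]
grip_width: 0.068
finger_force: 0.0
```

```bash
cat >> h.py <<'E'
def placed(p,d,ctr,n='top'):
    """pack outline by depth (z 30..45) near ctr (mm)"""
    P=pts(n,d)*1000;k=(P[...,2]>30)&(P[...,2]<46)&(np.hypot(P[...,0]-ctr[0],P[...,1]-ctr[1])<85)
    Q=P[k][:,:2];c=Q.mean(0);e,v=np.linalg.eigh(np.cov((Q-c).T));r=cv2.minAreaRect(Q.astype(np.float32))
    return np.round([*c,np.degrees(np.arctan(v[1,1]/v[0,1])),*np.sqrt(12*e),len(Q),np.median(P[k][:,2])],1)
E
python3 -c "
from h import *
go(479.3,-3.2,19.5,-79.5)
p,d=snap('top');print(placed(p,d,(445,328)))
go(479.3,-3.2,19.5,-79.5)
"
```

```text
t 9.9 pos [477.4  -3.9  16.8] yaw 100.6 tilt [-0.0038  0.0007] w 68.0 F [-0.3  0.4 -0.1] q6 -0.35 -> shift [ 0.0012  0.0068 -0.009 ] turn 0.0002
[442.5 330.8 -88.4  46.1 140.  633.   37.9]
t 10.0 pos [477.6  -3.9  17.2] yaw 100.6 tilt [-0.0032  0.0006] w 68.5 F [-0.6  0.3  0.3] q6 -0.35 -> shift [ 0.0014  0.0058 -0.0078] turn 0.0003
```

```bash
cat >> h.py <<'E'
def chk(col,C,n='top'):
    """placed pack against its cradle, in cradle axes (mm), same picture"""
    p,d=snap(n);P=pts(n,d)*1000;yaw=np.radians(C[2]);c,s=np.cos(yaw),np.sin(yaw)
    X=(P[...,0]-C[0])*c+(P[...,1]-C[1])*s;Y=-(P[...,0]-C[0])*s+(P[...,1]-C[1])*c
    k=(P[...,2]>30)&(P[...,2]<46)&(abs(X)<90)&(abs(Y)<45);print(col,'depth pack X,Y',np.round([X[k].mean(),Y[k].mean()],1),k.sum(),placed(p,d,C[:2])[:5])
    b=(P[...,2]>6)&(abs(X)<88)&(abs(Y)<50);print('  depth base X,Y',np.round([X[b].mean(),Y[b].mean(),Y[b].std()*12**.5],1))
    g=p.max(2).astype(float);x,y=local(n,g.shape,np.array(C[:2]),yaw,.037);g=g.ravel();o=[]
    for sg in(1,-1):
        k=(sg*x>56)&(sg*x<80)&(abs(y)<15);w=np.clip(110-g[k],0,None);o.append((w*x[k]).sum()/w.sum())
    print('  dark rims',np.round(o,1),'mid %.1f'%(sum(o)/2))
CR={'red':(584.9,-300.9,85.3),'blue':(445.1,327.7,-88.4),'yellow':(572.7,304.7,-87.3),'green':(438.5,-290.5,-82)}
E
python3 -c "
from h import *
chk('blue',CR['blue'])
d=np.load('top.npz')['d'];P=pts('top',d)*1000
for k in CR:
  C=CR[k];b=(abs(P[...,2]-20)<2.5)&(np.hypot(P[...,0]-C[0],P[...,1]-C[1])<93);Q=P[b]
  s=(Q[:,1]>C[1]);print(k,'stops by depth',np.round(Q[s].mean(0)),s.sum(),np.round(Q[~s].mean(0)),(~s).sum(),np.round((Q[s].mean(0)+Q[~s].mean(0))/2,1))
"

```

```text
blue depth pack X,Y [-2.8 -2.5] 631 [442.5 330.5 -88.4  45.9 139.9]
  depth base X,Y [ 3.1 -2.3 75.2]
  dark rims [ 66.7 -67.1] mid -0.2
red stops by depth [ 591. -219.   20.] 56 [ 574. -375.   20.] 57 [ 582.3 -296.9   19.8]
blue stops by depth [440. 406.  20.] 63 [443. 252.  20.] 62 [441.8 328.9  20.1]
yellow stops by depth [570. 378.  20.] 71 [574. 236.  20.] 65 [572.1 306.8  19.7]
green stops by depth [ 426. -212.   20.] 59 [ 447. -368.   19.] 51 [ 436.4 -289.6   19.5]
```

Blue is centred within about 1 mm. Gripping red.

>>> servo_tool:
  commands:
    - [0.4, 0, 0.003, -0.006, 0]
    - [0.4, 0, 0.003, -0.006, 0]
    - [0.4, 0, 0.003, -0.006, 0]
    - [0.4, 0, 0.003, -0.006, 0]
    - [0.4, 0, 0.003, -0.006, 0]

```text
t: 10.55
ee_pos: [0.4809, -0.0041, 0.0219]
orientation: [0.639, 0.769, 0.001, 0.001]
contact_force: [0.1, 0.5, 5.6]
grip_width: 0.0449
finger_force: 63.5
```

>>> servo_tool:
  commands:
    - [0.4, 0, 0, -0.02, 0]
    - [0.4, 0, 0, -0.07, 0]
    - [0.4, 0, 0, -0.15, 0]
    - [0.4, 0, 0, -0.24, 0]
    - [0.4, 0, 0, -0.27, 0]

```text
t: 11.05
ee_pos: [0.4807, -0.0041, 0.1038]
orientation: [0.639, 0.769, 0.001, 0.001]
contact_force: [0.6, 0.4, -2.2]
grip_width: 0.045
finger_force: 62.7
```

```bash
python3 -c "
from h import *
go(584.9,-300.9,100,85.3)"
```

```text
t 11.1 pos [480.7  -4.1 103.8] yaw 100.6 tilt [ 0.003  -0.0006] w 45.0 F [ 0.6  0.4 -2.2] q6 -0.35 -> shift [-1.0363  0.1593  0.0142] turn 0.0425
```

>>> servo_tool:
  commands:
    - [0.4, -0.08, 0.012, 0, 0.01]
    - [0.4, -0.22, 0.035, 0, 0.02]
    - [0.4, -0.36, 0.055, 0, 0.03]
    - [0.4, -0.5, 0.077, 0, 0.0425]
    - [0.4, -0.64, 0.098, 0, 0.0425]

```text
t: 11.55
ee_pos: [0.5433, -0.1883, 0.0999]
orientation: [0.736, 0.677, -0.0, -0.001]
contact_force: [0.8, 1.0, -2.7]
grip_width: 0.045
finger_force: 62.5
```

```bash
python3 -c "
from h import *
go(584.9,-301.8,60,85.3)"
```

```text
t 11.6 pos [ 543.3 -188.3   99.9] yaw 85.2 tilt [-0.0025  0.0014] w 45.0 F [ 0.8  1.  -2.7] q6 -0.38 -> shift [-0.3655  0.17    0.1322] turn -0.0002
```

>>> servo_tool:
  commands:
    - [0.4, -0.14, 0.065, 0, 0]
    - [0.4, -0.26, 0.12, 0.02, 0]
    - [0.4, -0.34, 0.158, 0.07, 0]
    - [0.4, -0.36, 0.168, 0.12, 0]
    - [0.4, -0.36, 0.168, 0.132, 0]

```text
t: 12.05
ee_pos: [0.5831, -0.2982, 0.0578]
orientation: [0.736, 0.677, -0.001, -0.004]
contact_force: [-0.8, 0.4, -3.5]
grip_width: 0.045
finger_force: 62.5
```

>>> servo_tool:
  commands:
    - [0.4, 0, 0, 0.03, 0]
    - [0.4, 0, 0, 0.07, 0]
    - [0.4, 0, 0, 0.1, 0]
    - [0.4, 0, 0, 0.12, 0]
    - [0.4, 0, 0, 0.12, 0]

```text
t: 12.55
ee_pos: [0.5847, -0.2981, 0.0249]
orientation: [0.735, 0.678, -0.0, -0.001]
contact_force: [-0.5, 0.2, -3.2]
grip_width: 0.0447
finger_force: 62.5
```

```bash
python3 -c "
from h import *
go(584.9,-301.8,5,85.3);p,d=snap('scene');go(584.9,-301.8,5,85.3)
P=pts('scene',d)*1000
k=(P[...,2]>22)&(P[...,2]<140)&(abs(P[...,0]-585)<50)&(abs(P[...,1]+301)<90)&(mask(p,'red')>0);print(np.percentile(P[k][:,2],[50,80,90,95]))"
```

```text
t 12.6 pos [ 584.7 -298.1   24.9] yaw 85.3 tilt [-0.0019  0.0012] w 44.7 F [-0.5  0.2 -3.2] q6 -0.50 -> shift [-0.0123  0.0018  0.0662] turn 0.0001
t 12.6 pos [ 585.2 -298.6   25.8] yaw 85.3 tilt [-0.0007  0.0005] w 45.2 F [-0.3 -0.2 -3.1] q6 -0.50 -> shift [-0.0109 -0.0001  0.0692] turn 0.0001
[56.84657005 58.34270305 58.87976216 59.40979142]
```

>>> servo_tool:
  commands:
    - [0.4, -0.01, 0, 0.02, 0]
    - [0.4, -0.01, 0, 0.045, 0]
    - [0.4, -0.01, 0, 0.06, 0]
    - [0.4, -0.01, 0, 0.064, 0]
    - [0.4, -0.01, 0, 0.065, 0]

```text
t: 13.1
ee_pos: [0.585, -0.3019, 0.0062]
orientation: [0.736, 0.678, -0.0, -0.0]
contact_force: [-0.1, 0.3, -2.8]
grip_width: 0.045
finger_force: 62.6
```

>>> servo_tool:
  commands:
    - [0.4, 0, 0, 0.001, 0]
    - [0.4, 0, 0, 0.002, 0]
    - [0.4, 0, 0, 0.003, 0]

```text
t: 13.4
ee_pos: [0.5854, -0.3022, 0.0061]
orientation: [0.735, 0.678, 0.0, 0.0]
contact_force: [-0.7, -0.7, -2.8]
grip_width: 0.0449
finger_force: 62.6
```

```bash
python3 -c "
from h import *
go(584.9,-301.8,5,85.3)"
```

```text
t 13.4 pos [ 585.4 -302.2    6.1] yaw 85.3 tilt [ 0.0004 -0.0003] w 44.9 F [-0.7 -0.7 -2.8] q6 -0.51 -> shift [ 0.0011 -0.0018  0.0037] turn 0.0000
```

>>> servo_tool:
  commands:
    - [0.4, 0, -0.001, 0.002, 0]
    - [0.4, 0, -0.001, 0.004, 0]
    - [0.4, 0, -0.001, 0.004, 0]

```text
t: 13.7
ee_pos: [0.585, -0.3021, 0.005]
orientation: [0.735, 0.678, -0.0, 0.0]
contact_force: [-0.2, 0.9, -1.5]
grip_width: 0.0448
finger_force: 62.7
```

>>> servo_tool:
  commands:
    - [0.4, 0, 0, 0.001, 0]
    - [0.4, 0, 0, 0.002, 0]
    - [0.4, 0, 0, 0.002, 0]

```text
t: 14.0
ee_pos: [0.5852, -0.3022, 0.005]
orientation: [0.735, 0.678, 0.0, 0.0]
contact_force: [-4.4, 1.8, 5.4]
grip_width: 0.0448
finger_force: 63.6
```

Touchdown confirmed at +5 N. Releasing and rising.

>>> servo_tool:
  commands:
    - [0.6, 0, 0, 0, 0]
    - [0.8, 0, 0, 0, 0]
    - [0.8, 0, 0, 0, 0]
    - [0.8, 0, 0, -0.01, 0]
    - [0.8, 0, 0, -0.05, 0]

```text
t: 14.5
ee_pos: [0.5838, -0.3013, 0.0177]
orientation: [0.736, 0.678, -0.0, -0.002]
contact_force: [0.6, -0.4, -0.0]
grip_width: 0.0681
finger_force: 0.0
```

>>> servo_tool:
  commands:
    - [0.8, 0, 0, -0.12, 0]
    - [0.8, 0, 0, -0.25, 0]
    - [0.8, 0.1, 0, -0.3, 0]
    - [0.8, 0.25, 0, -0.3, 0]
    - [0.8, 0.35, 0, -0.3, 0]

```text
t: 15.0
ee_pos: [0.5945, -0.196, 0.1116]
orientation: [0.735, 0.678, 0.001, 0.002]
contact_force: [-0.2, 0.3, -0.3]
grip_width: 0.0684
finger_force: 0.0
```

```bash
python3 -c "
from h import *
p,d=snap('top')
y=label(p,'yellow',(520,50),.029);g=label(p,'green',(530,-37),.029);print(y,g)
go(y[0],y[1],90,y[2])
cv2.imwrite('pics/t3.png',cv2.resize(cv2.cvtColor(p,4)[145:235,130:400],(800,267),interpolation=cv2.INTER_CUBIC))"
```

```text
[514.   51.6  14.8  47.6 127.1] [532.  -36.1  11.   45.6 126.2]
t 15.1 pos [ 594.4 -191.8  110.7] yaw 85.5 tilt [0.002  0.0026] w 68.6 F [ 0.6  3.  -0.8] q6 -0.35 -> shift [ 0.7876 -0.3311  0.0704] turn 0.1963
```

View pics/t3.png

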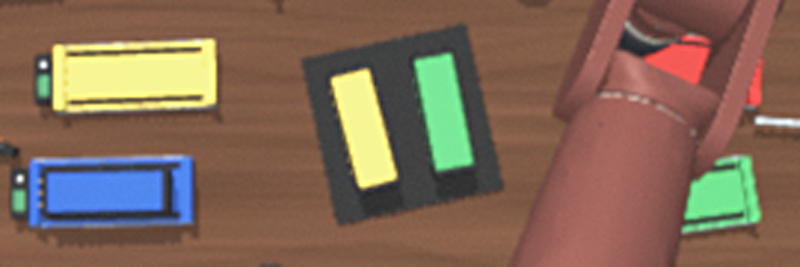

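Blue sits centred in its cradle at (111,192), and yellow (365,128) and green (443,112) are now fully exposed. Next is yellow.

>>> servo_tool:
  commands:
    - [0.8, 0.13, -0.055, 0, 0.11]
    - [0.8, 0.26, -0.11, 0, 0.11]
    - [0.8, 0.4, -0.17, 0, 0.11]
    - [0.8, 0.52, -0.22, 0, 0.11]
    - [0.8, 0.64, -0.27, 0, 0.11]

```text
t: 15.55
ee_pos: [0.5282, 0.0019, 0.1101]
orientation: [0.922, 0.386, 0.001, 0.0]
contact_force: [-0.3, 0.5, -0.1]
grip_width: 0.0686
finger_force: 0.0
```

```bash
python3 -c "
from h import *
go(514.5,51.6,70,14.8)"
```

```text
t 15.6 pos [528.2   1.9 110.1] yaw 45.4 tilt [ 0.0016 -0.0002] w 68.6 F [-0.3  0.5 -0.1] q6 0.64 -> shift [ 0.0857 -0.149   0.1335] turn 0.0851
```

>>> servo_tool:
  commands:
    - [0.8, 0.07, -0.13, 0.02, 0.085]
    - [0.8, 0.084, -0.147, 0.06, 0.085]
    - [0.8, 0.084, -0.147, 0.1, 0.085]
    - [0.8, 0.084, -0.147, 0.13, 0.085]
    - [0.8, 0.084, -0.147, 0.13, 0.085]

```text
t: 16.05
ee_pos: [0.5138, 0.0496, 0.0694]
orientation: [0.991, 0.132, -0.001, -0.0]
contact_force: [-1.5, -0.2, 0.4]
grip_width: 0.0688
finger_force: 0.0
```

```bash
python3 -c "
from h import *
p,d=snap('top');chk('red',CR['red'])
go(514.5,51.6,-4,14.8)"
```

```text
red depth pack X,Y [2.6 2.9] 614 [ 582.3 -298.    85.4   46.9  138.6]
  depth base X,Y [ 2.8  5.  74.6]
  dark rims [ 67.5 -65.5] mid 1.0
t 16.1 pos [514.9  49.3  70.8] yaw 15.2 tilt [ 0.0009 -0.0001] w 68.7 F [ 0.5 -0.1  1. ] q6 1.26 -> shift [ 0.0004 -0.0078  0.2493] turn 0.0011
```

>>> servo_tool:
  commands:
    - [0.8, 0, -0.008, 0.05, 0.001]
    - [0.8, 0, -0.008, 0.12, 0.001]
    - [0.8, 0, -0.008, 0.17, 0.001]
    - [0.8, 0, -0.008, 0.19, 0.001]
    - [0.8, 0, -0.008, 0.19, 0.001]

```text
t: 16.65
ee_pos: [0.5129, 0.0518, 0.0116]
orientation: [0.992, 0.128, -0.001, -0.0]
contact_force: [-0.4, 0.6, -0.5]
grip_width: 0.0683
finger_force: 0.0
```

```bash
python3 -c "
from h import *
go(514.5,51.6,-4,14.8);p,d=snap('scene');go(514.5,51.6,-4,14.8);cv2.imwrite('pics/s7.png',cv2.resize(cv2.cvtColor(p,4)[130:230,160:270],(660,600),interpolation=cv2.INTER_CUBIC))"
```

```text
t 16.6 pos [512.9  51.8  11.6] yaw 14.7 tilt [-0.0027  0.0001] w 68.3 F [-0.4  0.6 -0.5] q6 1.27 -> shift [0.0051 0.0019 0.0521] turn -0.0001
t 16.7 pos [513.8  51.7  12.7] yaw 14.7 tilt [-0.0008  0.0001] w 68.1 F [ 1.1 -0.9  0.2] q6 1.27 -> shift [0.0022 0.0011 0.0556] turn -0.0002
```

View pics/s7.png

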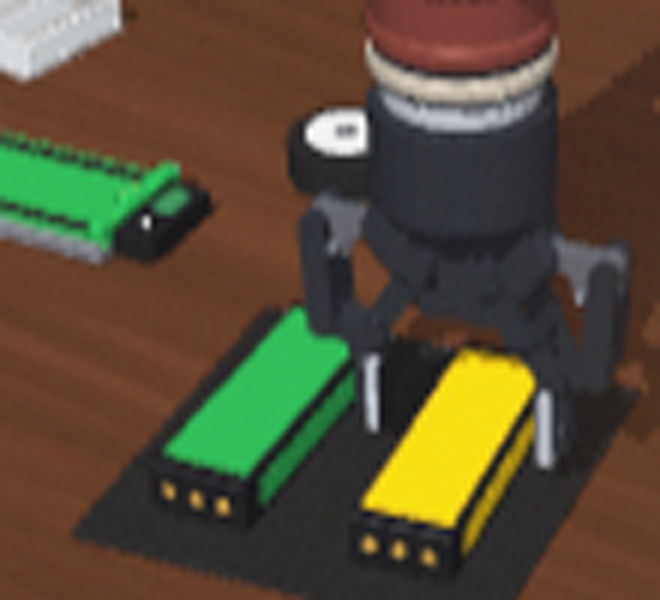

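The fingers straddle yellow, with tips at crop (372,428) and (545,465), clear of green. Lowering to grip height.

>>> servo_tool:
  commands:
    - [0.8, 0.002, 0.001, 0.02, 0]
    - [0.8, 0.002, 0.001, 0.04, 0]
    - [0.8, 0.002, 0.001, 0.05, 0]
    - [0.8, 0.002, 0.001, 0.052, 0]

```text
t: 17.1
ee_pos: [0.5143, 0.0516, -0.0031]
orientation: [0.992, 0.128, -0.0, -0.0]
contact_force: [-1.5, 0.1, -0.1]
grip_width: 0.0682
finger_force: 0.0
```

>>> servo_tool:
  commands:
    - [0.4, 0, 0, 0, 0]
    - [0.4, 0, 0, 0, 0]
    - [0.4, 0, 0, 0, 0]
    - [0.4, 0, 0, 0, 0]
    - [0.4, 0, 0, 0, 0]

```text
t: 17.6
ee_pos: [0.5152, 0.0516, -0.002]
orientation: [0.992, 0.128, 0.001, 0.0]
contact_force: [1.4, 0.1, 3.6]
grip_width: 0.0449
finger_force: 64.1
```

```bash
python3 -c "
from h import *
go(514.5,51.6,-4,14.8)"
```

```text
t 17.6 pos [515.2  51.6  -2. ] yaw 14.7 tilt [ 0.0013 -0.0001] w 44.9 F [1.4 0.1 3.6] q6 1.27 -> shift [-0.0023 -0.0007  0.0066] turn -0.0002
```

>>> servo_tool:
  commands:
    - [0.4, 0, 0, -0.02, 0]
    - [0.4, 0, 0, -0.07, 0]
    - [0.4, 0, 0, -0.15, 0]
    - [0.4, 0, 0, -0.25, 0]
    - [0.4, 0, 0, -0.3, 0]

```text
t: 18.1
ee_pos: [0.516, 0.0516, 0.0907]
orientation: [0.992, 0.128, 0.002, 0.0]
contact_force: [0.9, 0.4, -1.9]
grip_width: 0.0443
finger_force: 63.7
```

```bash
python3 -c "
from h import *
go(572.7,305.8,80,-87.3)"
```

```text
t 18.1 pos [516.   51.6  90.7] yaw 14.7 tilt [ 0.0042 -0.0001] w 44.3 F [ 0.9  0.4 -1.9] q6 1.27 -> shift [ 0.3984 -0.7712  0.0365] turn -0.2165
```

>>> servo_tool:
  commands:
    - [0.4, 0.03, -0.06, 0, -0.11]
    - [0.4, 0.1, -0.19, 0, -0.11]
    - [0.4, 0.17, -0.33, 0, -0.11]
    - [0.4, 0.24, -0.46, 0, -0.11]
    - [0.4, 0.29, -0.56, 0, -0.11]

```text
t: 18.6
ee_pos: [0.5559, 0.2386, 0.0875]
orientation: [0.888, 0.459, 0.0, -0.0]
contact_force: [-0.5, -1.1, -1.7]
grip_width: 0.045
finger_force: 63.6
```

```bash
python3 -c "
from h import *
go(572.7,305.8,60,-87.3)"
```

```text
t 18.6 pos [555.9 238.6  87.5] yaw 54.7 tilt [-0.0001  0.0003] w 45.0 F [-0.5 -1.1 -1.7] q6 0.90 -> shift [ 0.2151 -0.0839  0.0917] turn -0.1056
```

>>> servo_tool:
  commands:
    - [0.4, 0.1, -0.04, 0, -0.1055]
    - [0.4, 0.17, -0.067, 0, -0.1055]
    - [0.4, 0.205, -0.082, 0, -0.1055]
    - [0.4, 0.21, -0.084, 0.03, -0.1055]
    - [0.4, 0.21, -0.084, 0.08, -0.1055]

```text
t: 19.1
ee_pos: [0.5729, 0.3032, 0.0644]
orientation: [0.691, 0.723, 0.001, 0.0]
contact_force: [0.6, -0.2, -2.5]
grip_width: 0.0449
finger_force: 63.6
```

```bash
python3 -c "
from h import *
go(572.7,305.8,6,-87.3);p,d=snap('scene');go(572.7,305.8,6,-87.3)
P=pts('scene',d)*1000
k=(P[...,2]>22)&(P[...,2]<140)&(abs(P[...,0]-572)<50)&(abs(P[...,1]-305)<90)&(mask(p,'yellow')>0);print(np.percentile(P[k][:,2],[50,80,90,95]))"
```

```text
t 19.1 pos [572.9 303.2  64.4] yaw 92.6 tilt [0.002  0.0008] w 44.9 F [ 0.6 -0.2 -2.5] q6 0.33 -> shift [ 0.0086 -0.0007  0.1947] turn -0.0002
t 19.1 pos [570.5 301.9  60.3] yaw 92.6 tilt [-0.0039 -0.0015] w 44.9 F [-1.7 -0.8 -4.7] q6 0.33 -> shift [0.0129 0.0087 0.181 ] turn -0.0003
[95.45265782 96.66323079 97.18244797 97.61837848]
```

>>> servo_tool:
  commands:
    - [0.4, 0.006, 0, 0.03, 0]
    - [0.4, 0.008, 0, 0.08, 0]
    - [0.4, 0.008, 0, 0.12, 0]
    - [0.4, 0.008, 0, 0.13, 0]
    - [0.4, 0.008, 0, 0.13, 0]

```text
t: 19.65
ee_pos: [0.5714, 0.3041, 0.0231]
orientation: [0.693, 0.721, -0.001, -0.0]
contact_force: [1.3, -0.5, -1.7]
grip_width: 0.0448
finger_force: 63.6
```

```bash
python3 -c "
from h import *
p,d=snap('scene');snap('scene');go(572.7,305.8,6,-87.3)
P=pts('scene',d)*1000
k=(P[...,2]>22)&(P[...,2]<140)&(abs(P[...,0]-572)<50)&(abs(P[...,1]-305)<90)&(mask(p,'yellow')>0);print(np.percentile(P[k][:,2],[50,80,90,95]))"
```

```text
t 19.8 pos [572.5 304.6  24.8] yaw 92.3 tilt [0.0006 0.0002] w 45.0 F [ 0.4 -0.  -2.4] q6 0.33 -> shift [0.0041 0.0008 0.0625] turn -0.0011
[53.82941124 55.38710853 55.92103027 56.37192198]
```

>>> servo_tool:
  commands:
    - [0.4, 0.004, 0, 0.02, -0.001]
    - [0.4, 0.004, 0, 0.04, -0.001]
    - [0.4, 0.004, 0, 0.053, -0.001]
    - [0.4, 0.004, 0, 0.056, -0.001]
    - [0.4, 0.004, 0, 0.056, -0.001]

```text
t: 20.25
ee_pos: [0.5718, 0.3056, 0.0071]
orientation: [0.69, 0.723, -0.0, -0.0]
contact_force: [-0.1, 0.6, -1.9]
grip_width: 0.0447
finger_force: 63.6
```

>>> servo_tool:
  commands:
    - [0.4, 0, 0, 0.001, 0]
    - [0.4, 0, 0, 0.003, 0]
    - [0.4, 0, 0, 0.003, 0]

```text
t: 20.55
ee_pos: [0.5722, 0.3057, 0.0068]
orientation: [0.69, 0.723, 0.0, 0.0]
contact_force: [-0.0, -0.2, -2.4]
grip_width: 0.045
finger_force: 63.6
```

>>> servo_tool:
  commands:
    - [0.4, 0, 0, 0.001, 0]
    - [0.4, 0, 0, 0.002, 0]
    - [0.4, 0, 0, 0.002, 0]

```text
t: 20.85
ee_pos: [0.5721, 0.3057, 0.0061]
orientation: [0.69, 0.723, -0.0, 0.0]
contact_force: [0.4, 0.2, -2.0]
grip_width: 0.0451
finger_force: 63.6
```

```bash
python3 -c "
from h import *
go(572.7,305.8,6,-87.3)"
```

```text
t 20.9 pos [572.1 305.7   6.1] yaw 92.7 tilt [-0. -0.] w 45.1 F [ 0.4  0.2 -2. ] q6 0.33 -> shift [0.0003 0.002  0.0003] turn -0.0001
```

>>> servo_tool:
  commands:
    - [0.4, 0, 0.002, 0.001, 0]
    - [0.4, 0, 0.002, 0.0025, 0]
    - [0.4, 0, 0.002, 0.0025, 0]

```text
t: 21.15
ee_pos: [0.5729, 0.3059, 0.006]
orientation: [0.69, 0.723, 0.0, 0.0]
contact_force: [-3.1, -1.2, 2.1]
grip_width: 0.0452
finger_force: 64.2
```

>>> servo_tool:
  commands:
    - [0.4, 0, 0, 0.001, 0]
    - [0.4, 0, 0, 0.002, 0]
    - [0.4, 0, 0, 0.002, 0]

```text
t: 21.45
ee_pos: [0.5729, 0.3059, 0.006]
orientation: [0.69, 0.723, 0.0, 0.0]
contact_force: [-4.9, -1.9, 6.3]
grip_width: 0.0446
finger_force: 64.9
```

>>> servo_tool:
  commands:
    - [0.6, 0, 0, 0, 0]
    - [0.8, 0, 0, 0, 0]
    - [0.8, 0, 0, 0, 0]
    - [0.8, 0, 0, -0.01, 0]
    - [0.8, 0, 0, -0.05, 0]

```text
t: 21.95
ee_pos: [0.5714, 0.3052, 0.0185]
orientation: [0.69, 0.723, -0.002, -0.001]
contact_force: [-0.6, -0.7, -0.4]
grip_width: 0.0681
finger_force: 0.0
```

>>> servo_tool:
  commands:
    - [0.8, 0, 0, -0.12, 0]
    - [0.8, 0, 0, -0.25, 0]
    - [0.8, -0.1, 0, -0.3, 0]
    - [0.8, -0.25, 0, -0.3, 0.05]
    - [0.8, -0.4, 0, -0.3, 0.08]

```text
t: 22.45
ee_pos: [0.5793, 0.1853, 0.1125]
orientation: [0.792, 0.61, 0.002, 0.001]
contact_force: [0.2, -0.4, -0.6]
grip_width: 0.0686
finger_force: 0.0
```

```bash
python3 -c "
from h import *
p,d=snap('top');g=label(p,'green',(530,-37),.029);print(g)
go(g[0],g[1],70,g[2])"
```

```text
[532.  -35.9  11.   45.9 126.1]
t 22.5 pos [579.4 178.8 111.5] yaw 74.7 tilt [ 0.0024 -0.0045] w 68.4 F [ 2.6 -1.8 -2.2] q6 0.45 -> shift [-0.7316  0.0357  0.1412] turn 0.1770
```

>>> servo_tool:
  commands:
    - [0.8, -0.17, 0.008, 0, 0.115]
    - [0.8, -0.33, 0.016, 0, 0.115]
    - [0.8, -0.5, 0.024, 0, 0.115]
    - [0.8, -0.64, 0.031, 0, 0.115]
    - [0.8, -0.72, 0.036, 0, 0.115]

```text
t: 23.0
ee_pos: [0.5342, -0.0288, 0.1109]
orientation: [0.957, 0.289, 0.001, 0.001]
contact_force: [0.1, 0.2, -0.8]
grip_width: 0.0683
finger_force: 0.0
```

```bash
python3 -c "
from h import *
go(532,-36,50,11)"
```

```text
t 23.0 pos [534.2 -28.8 110.9] yaw 33.6 tilt [ 0.0014 -0.001 ] w 68.3 F [ 0.1  0.2 -0.8] q6 0.79 -> shift [-0.0197  0.0157  0.2031] turn 0.0629
```

>>> servo_tool:
  commands:
    - [0.8, -0.019, 0.015, 0.0, 0.063]
    - [0.8, -0.019, 0.015, 0.03, 0.063]
    - [0.8, -0.019, 0.015, 0.1, 0.063]
    - [0.8, -0.019, 0.015, 0.17, 0.063]
    - [0.8, -0.019, 0.015, 0.2, 0.063]

```text
t: 23.5
ee_pos: [0.5315, -0.0327, 0.0486]
orientation: [0.995, 0.099, -0.001, -0.0]
contact_force: [0.2, -0.8, 0.1]
grip_width: 0.0685
finger_force: 0.0
```

>>> servo_tool:
  commands:
    - [0.8, 0, 0, 0.03, 0]
    - [0.8, 0, 0, 0.07, 0]
    - [0.8, 0, 0, 0.09, 0]
    - [0.8, 0, 0, 0.09, 0]

```text
t: 23.9
ee_pos: [0.5318, -0.0327, 0.0219]
orientation: [0.995, 0.099, -0.001, -0.0]
contact_force: [0.2, -0.2, 0.4]
grip_width: 0.0682
finger_force: 0.0
```

```bash
python3 -c "
from h import *
p,d=snap('top');chk('yellow',CR['yellow']);go(532,-36,-3,11)"
```

```text
yellow depth pack X,Y [-4.1 -2.7] 624 [569.8 308.6 -87.3  46.7 139. ]
  depth base X,Y [ 2.  -3.8 75.4]
  dark rims [ 64.4 -69. ] mid -2.3
t 24.0 pos [532.7 -32.9  23. ] yaw 11.4 tilt [ 0.0004 -0.0001] w 68.1 F [-0.7  0.5 -0.5] q6 1.17 -> shift [-0.0045  0.0097  0.0868] turn 0.0012
```

>>> servo_tool:
  commands:
    - [0.8, -0.003, 0.0095, 0.01, 0.001]
    - [0.8, -0.003, 0.0095, 0.04, 0.001]
    - [0.8, -0.003, 0.0095, 0.07, 0.001]
    - [0.8, -0.003, 0.0095, 0.082, 0.001]
    - [0.8, -0.003, 0.0095, 0.082, 0.001]

```text
t: 24.5
ee_pos: [0.5311, -0.0356, -0.0032]
orientation: [0.995, 0.096, -0.001, -0.0]
contact_force: [-0.8, -0.1, -0.1]
grip_width: 0.0681
finger_force: 0.0
```

>>> servo_tool:
  commands:
    - [0.4, 0, 0, 0, 0]
    - [0.4, 0, 0, 0, 0]
    - [0.4, 0, 0, 0, 0]
    - [0.4, 0, 0, 0, 0]
    - [0.4, 0, 0, 0, 0]

```text
t: 25.0
ee_pos: [0.5328, -0.036, -0.0012]
orientation: [0.995, 0.096, 0.001, 0.0]
contact_force: [0.6, 0.1, 2.4]
grip_width: 0.045
finger_force: 64.3
```

```bash
python3 -c "
from h import *
go(532,-36,-3,11)"
```

```text
t 25.0 pos [532.8 -36.   -1.2] yaw 11.1 tilt [ 0.0015 -0.0004] w 45.0 F [0.6 0.1 2.4] q6 1.17 -> shift [-0.0027 -0.0006  0.006 ] turn 0.0002
```

>>> servo_tool:
  commands:
    - [0.4, 0, 0, -0.02, 0]
    - [0.4, 0, 0, -0.07, 0]
    - [0.4, 0, 0, -0.15, 0]
    - [0.4, 0, 0, -0.25, 0]
    - [0.4, 0, 0, -0.3, 0]

```text
t: 25.5
ee_pos: [0.5334, -0.036, 0.0914]
orientation: [0.995, 0.096, 0.002, 0.001]
contact_force: [0.8, -0.2, -2.7]
grip_width: 0.0447
finger_force: 63.9
```

```bash
python3 -c "
from h import *
go(438.5,-289,80,-82)"
```

```text
t 25.5 pos [533.4 -36.   91.4] yaw 11.1 tilt [ 0.004  -0.0007] w 44.7 F [ 0.8 -0.2 -2.7] q6 1.17 -> shift [-0.4723  0.7669  0.0375] turn -0.2415
```

>>> servo_tool:
  commands:
    - [0.4, -0.04, 0.06, 0, -0.11]
    - [0.4, -0.11, 0.18, 0, -0.11]
    - [0.4, -0.18, 0.3, 0, -0.11]
    - [0.4, -0.26, 0.42, 0, -0.11]
    - [0.4, -0.31, 0.5, 0, -0.115]

```text
t: 26.0
ee_pos: [0.4683, -0.2024, 0.0882]
orientation: [0.896, 0.443, -0.0, -0.0]
contact_force: [1.0, 1.0, -3.1]
grip_width: 0.045
finger_force: 63.8
```

```bash
python3 -c "
from h import *
go(438.5,-289,80,-82)"
```

```text
t 26.0 pos [ 468.3 -202.4   88.2] yaw 52.6 tilt [-0.0005 -0.0001] w 45.0 F [ 1.   1.  -3.1] q6 0.10 -> shift [-0.2897  0.0963  0.0272] turn -0.1260
```

>>> servo_tool:
  commands:
    - [0.4, -0.1, 0.033, 0, -0.12]
    - [0.4, -0.2, 0.066, 0, -0.12]
    - [0.4, -0.265, 0.088, 0, -0.12]
    - [0.4, -0.285, 0.095, 0, -0.12]
    - [0.4, -0.285, 0.095, 0.02, -0.12]

```text
t: 26.5
ee_pos: [0.4397, -0.2874, 0.083]
orientation: [0.672, 0.74, -0.0, 0.001]
contact_force: [0.2, -1.2, -4.1]
grip_width: 0.0445
finger_force: 63.8
```

```bash
python3 -c "
from h import *
go(438.5,-289,80,-82)"
```

```text
t 26.5 pos [ 439.7 -287.4   83. ] yaw 95.5 tilt [ 0.001 -0.001] w 44.5 F [ 0.2 -1.2 -4.1] q6 -0.82 -> shift [-0.0048 -0.0045  0.0099] turn -0.0068
```

>>> servo_tool:
  commands:
    - [0.4, -0.004, -0.004, 0.03, -0.0068]
    - [0.4, -0.004, -0.004, 0.09, -0.0068]
    - [0.4, -0.004, -0.004, 0.15, -0.0068]
    - [0.4, -0.004, -0.004, 0.19, -0.0068]
    - [0.4, -0.004, -0.004, 0.19, -0.0068]

```text
t: 27.0
ee_pos: [0.4372, -0.2858, 0.0229]
orientation: [0.658, 0.753, 0.0, -0.002]
contact_force: [-0.1, -0.0, -3.8]
grip_width: 0.0448
finger_force: 63.6
```

```bash
python3 -c "
from h import *
p,d=snap('scene');snap('scene');go(438.5,-289,7,-82)
P=pts('scene',d)*1000
k=(P[...,2]>22)&(P[...,2]<140)&(abs(P[...,0]-438)<50)&(abs(P[...,1]+290)<90)&(mask(p,'green')>0);print(np.percentile(P[k][:,2],[50,80,90,95]))"
```

```text
t 27.1 pos [ 438.9 -287.3   25.3] yaw 97.8 tilt [-0.0001  0.0001] w 44.9 F [-0.2 -0.8 -2.9] q6 -0.86 -> shift [-0.0056 -0.002   0.0611] turn -0.0007
[52.06396393 54.25178778 54.95112486 55.62462273]
```

>>> servo_tool:
  commands:
    - [0.4, -0.005, -0.002, 0.02, -0.0007]
    - [0.4, -0.005, -0.002, 0.04, -0.0007]
    - [0.4, -0.005, -0.002, 0.052, -0.0007]
    - [0.4, -0.005, -0.002, 0.055, -0.0007]
    - [0.4, -0.005, -0.002, 0.055, -0.0007]

```text
t: 27.6
ee_pos: [0.4383, -0.2887, 0.0084]
orientation: [0.656, 0.755, 0.0, -0.0]
contact_force: [-0.0, 0.3, -3.2]
grip_width: 0.0447
finger_force: 63.7
```

>>> servo_tool:
  commands:
    - [0.4, 0, 0, 0.001, 0]
    - [0.4, 0, 0, 0.003, 0]
    - [0.4, 0, 0, 0.003, 0]

```text
t: 27.9
ee_pos: [0.4385, -0.2889, 0.0079]
orientation: [0.656, 0.755, -0.0, 0.0]
contact_force: [0.3, -0.5, -2.5]
grip_width: 0.0446
finger_force: 63.7
```

>>> servo_tool:
  commands:
    - [0.4, 0, 0, 0.001, 0]
    - [0.4, 0, 0, 0.0025, 0]
    - [0.4, 0, 0, 0.0025, 0]

```text
t: 28.2
ee_pos: [0.4384, -0.2888, 0.0069]
orientation: [0.656, 0.755, -0.0, -0.0]
contact_force: [-0.5, -0.4, -3.1]
grip_width: 0.0451
finger_force: 63.7
```

```bash
python3 -c "
from h import *
go(438.5,-289,7,-82)"
```

```text
t 28.2 pos [ 438.4 -288.8    6.9] yaw 98.0 tilt [-0.0001  0.    ] w 45.1 F [-0.5 -0.4 -3.1] q6 -0.86 -> shift [-0.0006  0.0003 -0.0002] turn 0.0000
```

>>> servo_tool:
  commands:
    - [0.4, 0, 0, 0.001, 0]
    - [0.4, 0, 0, 0.0025, 0]
    - [0.4, 0, 0, 0.0025, 0]

```text
t: 28.5
ee_pos: [0.4386, -0.2889, 0.0068]
orientation: [0.656, 0.755, -0.0, 0.0]
contact_force: [-3.1, 2.0, 3.1]
grip_width: 0.0448
finger_force: 64.3
```

>>> servo_tool:
  commands:
    - [0.4, 0, 0, 0.001, 0]
    - [0.4, 0, 0, 0.002, 0]
    - [0.4, 0, 0, 0.002, 0]

```text
t: 28.8
ee_pos: [0.4386, -0.2889, 0.0068]
orientation: [0.656, 0.755, -0.0, -0.0]
contact_force: [-5.3, 3.0, 7.9]
grip_width: 0.0448
finger_force: 65.3
```

>>> servo_tool:
  commands:
    - [0.6, 0, 0, 0, 0]
    - [0.8, 0, 0, 0, 0]
    - [0.8, 0, 0, 0, 0]
    - [0.8, 0, 0, -0.01, 0]
    - [0.8, 0, 0, -0.05, 0]

```text
t: 29.3
ee_pos: [0.4375, -0.288, 0.0197]
orientation: [0.656, 0.755, 0.0, -0.002]
contact_force: [-0.3, 0.3, 0.2]
grip_width: 0.0684
finger_force: 0.0
```

>>> servo_tool:
  commands:
    - [0.8, 0, 0, -0.12, 0]
    - [0.8, 0, 0, -0.25, 0]
    - [0.8, 0.1, 0, -0.4, 0]
    - [0.8, 0.25, 0, -0.4, 0]
    - [0.8, 0.4, 0, -0.4, 0]

```text
t: 29.8
ee_pos: [0.423, -0.17, 0.1445]
orientation: [0.657, 0.754, 0.001, 0.003]
contact_force: [-1.1, -0.1, -0.3]
grip_width: 0.0683
finger_force: 0.0
```

>>> servo_tool:
  commands:
    - [0.8, 0.16, 0, 0, 0]
    - [0.8, 0.32, 0, 0, 0]
    - [0.8, 0.48, 0, 0, 0]
    - [0.8, 0.5, 0, 0, 0]
    - [0.8, 0.5, 0, 0, 0]

```text
t: 30.3
ee_pos: [0.401, -0.0205, 0.1416]
orientation: [0.655, 0.756, 0.0, 0.001]
contact_force: [0.1, 0.6, -0.3]
grip_width: 0.0686
finger_force: 0.0
```

```bash
python3 -c "
from h import *
for k in CR: chk(k,CR[k])
p=np.load('top.npz')['p']
def cr(x0,y0): return cv2.resize(p[y0:y0+74,x0:x0+80],(400,370),interpolation=cv2.INTER_CUBIC)
cv2.imwrite('pics/fin.png',cv2.cvtColor(np.hstack([cr(130,152),cr(318,152)]),4))
# profile along cradle axis at mid band: saturation/value, stop inner edge & pack rim
from scipy.ndimage import gaussian_filter
for k,C in CR.items():
  g=p.max(2).astype(float);x,y=local('top',g.shape,np.array(C[:2]),np.radians(C[2]),.02);g=g.ravel();m=abs(y)<14
  print(k,[(t,int(np.average(g[m],weights=np.exp(-((x[m]-t)/1.2)**2/2)))) for s in(-1,1) for t in range(s*88-8*(s<0)+8*(s<0),s*56,-2*s)])
"
```

```text
red depth pack X,Y [2.3 2.8] 614 [ 582.3 -298.4   85.2   46.8  138.4]
  depth base X,Y [ 3.1  4.9 74.7]
  dark rims [ 67.5 -65.6] mid 1.0
blue depth pack X,Y [-3.  -2.6] 635 [442.4 330.6 -88.5  46.2 140. ]
  depth base X,Y [ 2.6 -2.2 75.7]
  dark rims [ 66.8 -67.5] mid -0.4
yellow depth pack X,Y [-3.8 -2.7] 625 [569.8 308.4 -87.2  46.7 140.1]
  depth base X,Y [ 1.7 -4.  75.2]
  dark rims [ 64.4 -69. ] mid -2.3
green depth pack X,Y [-6.7 -0.9] 628 [ 436.7 -284.   -82.1   46.3  138.9]
  depth base X,Y [-3.1 -1.3 75.6]
  dark rims [ 61.  -71.6] mid -5.3
red [(-88, 194), (-86, 236), (-84, 250), (-82, 252), (-80, 251), (-78, 237), (-76, 207), (-74, 123), (-72, 95), (-70, 103), (-68, 180), (-66, 234), (-64, 251), (-62, 251), (-60, 247), (-58, 246), (88, 247), (86, 252), (84, 251), (82, 247), (80, 244), (78, 243), (76, 247), (74, 250), (72, 243), (70, 203), (68, 138), (66, 78), (64, 63), (62, 66), (60, 97), (58, 147)]
blue [(-88, 117), (-86, 219), (-84, 239), (-82, 249), (-80, 241), (-78, 227), (-76, 168), (-74, 127), (-72, 95), (-70, 107), (-68, 146), (-66, 230), (-64, 242), (-62, 245), (-
[... 236 characters left out ...]
, (-82, 253), (-80, 254), (-78, 254), (-76, 239), (-74, 118), (-72, 119), (-70, 156), (-68, 231), (-66, 254), (-64, 251), (-62, 249), (-60, 248), (-58, 247), (88, 254), (86, 254), (84, 249), (82, 247), (80, 247), (78, 247), (76, 247), (74, 250), (72, 250), (70, 245), (68, 211), (66, 171), (64, 69), (62, 62), (60, 77), (58, 172)]
green [(-88, 213), (-86, 236), (-84, 241), (-82, 240), (-80, 232), (-78, 230), (-76, 205), (-74, 166), (-72, 111), (-70, 64), (-68, 58), (-66, 62), (-64, 82), (-62, 133), (-60, 207), (-58, 234), (88, 165), (86, 208), (84, 238), (82, 241), (80, 233), (78, 222), (76, 205), (74, 199), (72, 201), (70, 154), (68, 97), (66, 103), (64, 154), (62, 211), (60, 236), (58, 239)]
```

View pics/fin.png

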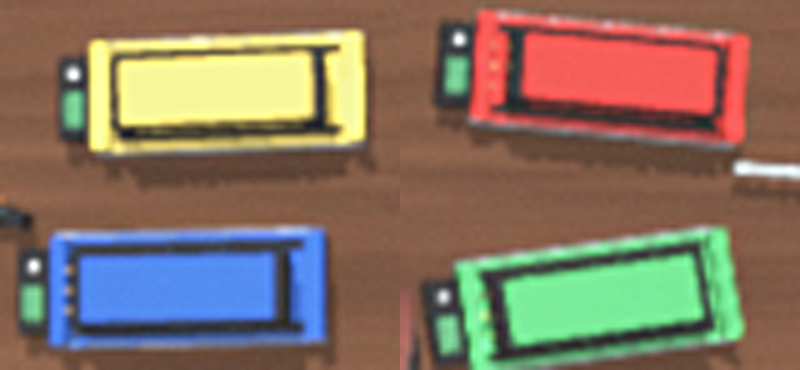

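All four packs are in their cradles, and the crop has yellow at (220,90), blue at (180,288), red at (620,75) and green at (600,305). Relative to the stops, green sits about 4–5 mm and yellow about 2.5 mm toward one end. I'll correct green first, then yellow.

```bash
python3 -c "
from h import *
go(438.6,-288.9,60,-82)"
```

```text
t 30.5 pos [401.2 -22.7 141. ] yaw 97.9 tilt [ 0.0003 -0.0004] w 68.3 F [ 0.9 -0.2 -0.4] q6 -0.38 -> shift [-0.896   0.0016  0.2706] turn -0.0003
```

>>> servo_tool:
  commands:
    - [0.8, -0.16, 0, 0, 0]
    - [0.8, -0.32, 0.001, 0, 0]
    - [0.8, -0.48, 0.001, 0, 0]
    - [0.8, -0.64, 0.001, 0.0, 0]
    - [0.8, -0.8, 0.001, 0.0, 0]

```text
t: 31.0
ee_pos: [0.434, -0.2628, 0.1406]
orientation: [0.657, 0.754, 0.0, -0.0]
contact_force: [1.1, -0.3, -0.3]
grip_width: 0.0683
finger_force: 0.0
```

>>> servo_tool:
  commands:
    - [0.8, -0.07, 0, 0.05, 0]
    - [0.8, -0.09, 0, 0.15, 0]
    - [0.8, -0.09, 0, 0.25, 0]
    - [0.8, -0.09, 0, 0.27, 0]
    - [0.8, -0.09, 0, 0.27, 0]

```text
t: 31.5
ee_pos: [0.437, -0.286, 0.0583]
orientation: [0.657, 0.754, -0.0, -0.002]
contact_force: [1.0, 0.6, 0.7]
grip_width: 0.0688
finger_force: 0.0
```

```bash
python3 -c "
from h import *
go(438.6,-288.9,8,-82);snap('top');go(438.6,-288.9,8,-82)"
```

```text
t 31.5 pos [ 437.  -286.    58.3] yaw 97.9 tilt [-0.0026  0.0023] w 68.8 F [1.  0.6 0.7] q6 -0.86 -> shift [-0.0106  0.0042  0.1676] turn -0.0003
t 31.6 pos [ 438.2 -286.5   60. ] yaw 97.9 tilt [-0.0002  0.0001] w 68.5 F [0.3 1.2 0.2] q6 -0.86 -> shift [-0.008   0.0004  0.1732] turn -0.0002
```

>>> servo_tool:
  commands:
    - [0.8, -0.008, 0, 0.04, 0]
    - [0.8, -0.008, 0, 0.1, 0]
    - [0.8, -0.008, 0, 0.15, 0]
    - [0.8, -0.008, 0, 0.17, 0]
    - [0.8, -0.008, 0, 0.17, 0]

```text
t: 32.05
ee_pos: [0.4381, -0.2877, 0.0077]
orientation: [0.656, 0.755, -0.0, -0.001]
contact_force: [-0.3, -0.4, 0.1]
grip_width: 0.0681
finger_force: 0.0
```

>>> servo_tool:
  commands:
    - [0.4, 0, 0, 0, 0]
    - [0.4, 0, 0, 0, 0]
    - [0.4, 0, 0, 0, 0]
    - [0.4, 0, 0, 0, 0]
    - [0.4, 0, 0, 0, 0]

```text
t: 32.55
ee_pos: [0.4395, -0.2889, 0.0099]
orientation: [0.656, 0.755, 0.0, 0.001]
contact_force: [0.0, 0.5, 5.2]
grip_width: 0.0446
finger_force: 65.0
```

>>> servo_tool:
  commands:
    - [0.4, 0, 0, -0.007, 0]
    - [0.4, 0, 0, -0.014, 0]
    - [0.4, -0.007, 0, -0.014, 0]
    - [0.4, -0.0157, 0, -0.014, 0]
    - [0.4, -0.0157, 0, -0.014, 0]

```text
t: 33.05
ee_pos: [0.4391, -0.2931, 0.0125]
orientation: [0.656, 0.755, -0.0, -0.0]
contact_force: [0.5, -0.3, -3.0]
grip_width: 0.0449
finger_force: 64.1
```

>>> servo_tool:
  commands:
    - [0.4, 0, 0, 0.004, 0]
    - [0.4, 0, 0, 0.008, 0]
    - [0.4, 0, 0, 0.011, 0]
    - [0.4, 0, 0, 0.011, 0]

```text
t: 33.45
ee_pos: [0.4394, -0.2929, 0.0099]
orientation: [0.656, 0.755, -0.0, 0.0]
contact_force: [-2.0, 0.9, 0.3]
grip_width: 0.0449
finger_force: 64.4
```

```bash
python3 -c "
from h import *
go(438.6,-293.6,8,-82)"
```

```text
t 33.5 pos [ 439.4 -292.9    9.9] yaw 98.0 tilt [-0.     -0.0001] w 44.9 F [-2.   0.9  0.3] q6 -0.87 -> shift [-0.0018 -0.003   0.0063] turn 0.0000
```

Shifted 4 mm and in contact again. Pressing slightly, then releasing.

>>> servo_tool:
  commands:
    - [0.4, 0, 0, 0.001, 0]
    - [0.4, 0, 0, 0.002, 0]
    - [0.4, 0, 0, 0.002, 0]

```text
t: 33.75
ee_pos: [0.4394, -0.293, 0.0099]
orientation: [0.656, 0.755, -0.0, -0.0]
contact_force: [-3.5, 3.6, 5.8]
grip_width: 0.0447
finger_force: 65.3
```

>>> servo_tool:
  commands:
    - [0.6, 0, 0, 0, 0]
    - [0.8, 0, 0, 0, 0]
    - [0.8, 0, 0, 0, 0]
    - [0.8, 0, 0, -0.01, 0]
    - [0.8, 0, 0, -0.05, 0]

```text
t: 34.25
ee_pos: [0.4384, -0.292, 0.023]
orientation: [0.656, 0.755, 0.0, -0.002]
contact_force: [-0.6, 0.4, 0.1]
grip_width: 0.0687
finger_force: 0.0
```

>>> servo_tool:
  commands:
    - [0.8, 0, 0, -0.12, 0]
    - [0.8, 0, 0, -0.25, 0]
    - [0.8, 0.1, 0, -0.4, 0]
    - [0.8, 0.25, 0, -0.4, 0]
    - [0.8, 0.4, 0, -0.4, 0]

```text
t: 34.75
ee_pos: [0.4239, -0.174, 0.1479]
orientation: [0.657, 0.754, 0.001, 0.003]
contact_force: [0.5, 0.7, 0.4]
grip_width: 0.0684
finger_force: 0.0
```

>>> servo_tool:
  commands:
    - [0.8, 0.16, 0, 0, 0]
    - [0.8, 0.32, 0, 0, 0]
    - [0.8, 0.48, 0, 0, 0]
    - [0.8, 0.6, 0, 0, 0]
    - [0.8, 0.7, 0, 0, 0]

```text
t: 35.25
ee_pos: [0.3931, 0.0358, 0.1451]
orientation: [0.656, 0.755, 0.001, 0.001]
contact_force: [0.5, -0.7, 0.1]
grip_width: 0.0683
finger_force: 0.0
```

```bash
python3 -c "
from h import *
chk('green',CR['green']);chk('yellow',CR['yellow']);go(572.9,305.9,100,-87.3)"
```

```text
green depth pack X,Y [-2.3 -0.8] 631 [ 437.4 -288.3  -82.    46.2  138.9]
  depth base X,Y [-3.  -1.3 75.4]
  dark rims [ 66.  -67.6] mid -0.8
yellow depth pack X,Y [-3.6 -2.7] 629 [569.8 308.2 -87.4  46.8 139.9]
  depth base X,Y [ 2.4 -4.1 75.1]
  dark rims [ 64.4 -69. ] mid -2.3
t 35.4 pos [393.   36.5 144.9] yaw 98.3 tilt [0.0017 0.0007] w 68.6 F [-0.4  0.1 -0.5] q6 -0.24 -> shift [0.8019 0.7227 0.1512] turn 0.0155
```

Green is now centred within about 1 mm. Next, shift yellow by 2.5 mm toward −y.

>>> servo_tool:
  commands:
    - [0.8, 0.11, 0.1, 0, 0.0155]
    - [0.8, 0.22, 0.2, 0, 0.0155]
    - [0.8, 0.34, 0.306, 0, 0.0155]
    - [0.8, 0.45, 0.405, 0, 0.0155]
    - [0.8, 0.56, 0.505, 0, 0.0155]

```text
t: 35.85
ee_pos: [0.5216, 0.2224, 0.1447]
orientation: [0.692, 0.722, 0.0, 0.001]
contact_force: [0.7, -1.0, 0.4]
grip_width: 0.0682
finger_force: 0.0
```

```bash
python3 -c "
from h import *
go(572.9,305.9,60,-87.3)"
```

```text
t 35.9 pos [521.6 222.4 144.7] yaw 92.4 tilt [ 0.0012 -0.0003] w 68.2 F [ 0.7 -1.   0.4] q6 0.23 -> shift [0.2711 0.1821 0.2824] turn -0.0008
```

>>> servo_tool:
  commands:
    - [0.8, 0.12, 0.08, 0, -0.001]
    - [0.8, 0.23, 0.155, 0.05, -0.001]
    - [0.8, 0.268, 0.18, 0.17, -0.001]
    - [0.8, 0.268, 0.181, 0.27, -0.001]
    - [0.8, 0.268, 0.181, 0.282, -0.001]

```text
t: 36.35
ee_pos: [0.5684, 0.3023, 0.0545]
orientation: [0.69, 0.724, -0.004, -0.002]
contact_force: [-1.3, 0.3, 0.5]
grip_width: 0.0684
finger_force: 0.0
```

```bash
python3 -c "
from h import *
snap('top');snap('top');go(572.9,305.9,9,-87.3)"
```

```text
t 36.5 pos [570.7 303.   58.8] yaw 92.7 tilt [-0.0018 -0.001 ] w 68.1 F [-0.2  0.9  0.3] q6 0.33 -> shift [0.0094 0.0082 0.166 ] turn 0.0001
```

>>> servo_tool:
  commands:
    - [0.8, 0.008, 0.004, 0.04, 0]
    - [0.8, 0.008, 0.004, 0.1, 0]
    - [0.8, 0.008, 0.004, 0.15, 0]
    - [0.8, 0.008, 0.004, 0.167, 0]
    - [0.8, 0.008, 0.004, 0.167, 0]

```text
t: 36.95
ee_pos: [0.5707, 0.3059, 0.0073]
orientation: [0.69, 0.724, -0.001, -0.001]
contact_force: [-0.0, 0.1, -0.2]
grip_width: 0.0686
finger_force: 0.0
```

>>> servo_tool:
  commands:
    - [0.4, 0, 0, 0, 0]
    - [0.4, 0, 0, 0, 0]
    - [0.4, 0, 0, 0, 0]
    - [0.4, 0, 0, 0, 0]
    - [0.4, 0, 0, 0, 0]

```text
t: 37.45
ee_pos: [0.5727, 0.3068, 0.0103]
orientation: [0.69, 0.724, 0.001, 0.0]
contact_force: [0.5, 0.9, 4.0]
grip_width: 0.0446
finger_force: 64.7
```

>>> servo_tool:
  commands:
    - [0.4, 0, 0, -0.007, 0]
    - [0.4, 0, 0, -0.014, 0]
    - [0.4, -0.005, 0, -0.014, 0]
    - [0.4, -0.0085, 0, -0.014, 0]
    - [0.4, -0.0085, 0, -0.014, 0]

```text
t: 37.95
ee_pos: [0.5717, 0.3035, 0.013]
orientation: [0.69, 0.724, -0.0, -0.0]
contact_force: [1.0, 0.2, -2.7]
grip_width: 0.044
finger_force: 64.0
```

>>> servo_tool:
  commands:
    - [0.4, 0, 0, 0.004, 0]
    - [0.4, 0, 0, 0.008, 0]
    - [0.4, 0, 0, 0.011, 0]
    - [0.4, 0, 0, 0.011, 0]

```text
t: 38.35
ee_pos: [0.5721, 0.3039, 0.0103]
orientation: [0.69, 0.724, 0.0, 0.0]
contact_force: [-1.0, -0.3, -1.2]
grip_width: 0.0445
finger_force: 64.1
```

>>> servo_tool:
  commands:
    - [0.4, 0, 0, 0.001, 0]
    - [0.4, 0, 0, 0.002, 0]
    - [0.4, 0, 0, 0.002, 0]

```text
t: 38.65
ee_pos: [0.5723, 0.304, 0.0103]
orientation: [0.69, 0.724, 0.0, 0.0]
contact_force: [-3.9, -1.2, 5.3]
grip_width: 0.0447
finger_force: 64.9
```

>>> servo_tool:
  commands:
    - [0.6, 0, 0, 0, 0]
    - [0.8, 0, 0, 0, 0]
    - [0.8, 0, 0, 0, 0]
    - [0.8, 0, 0, -0.01, 0]
    - [0.8, 0, 0, -0.05, 0]

```text
t: 39.15
ee_pos: [0.5709, 0.3034, 0.0233]
orientation: [0.69, 0.724, -0.001, -0.001]
contact_force: [0.0, -0.5, 0.5]
grip_width: 0.0681
finger_force: 0.0
```

>>> servo_tool:
  commands:
    - [0.8, 0, 0, -0.12, 0]
    - [0.8, 0, 0, -0.25, 0]
    - [0.8, -0.1, 0, -0.4, 0]
    - [0.8, -0.25, 0, -0.4, 0]
    - [0.8, -0.4, 0, -0.4, 0]

```text
t: 39.65
ee_pos: [0.5799, 0.1835, 0.1492]
orientation: [0.689, 0.725, 0.003, 0.002]
contact_force: [-0.1, 0.0, -0.7]
grip_width: 0.0684
finger_force: 0.0
```

>>> servo_tool:
  commands:
    - [0.8, -0.14, -0.06, 0, 0]
    - [0.8, -0.29, -0.12, 0, 0]
    - [0.8, -0.43, -0.18, 0, 0]
    - [0.8, -0.5, -0.21, 0, 0]
    - [0.8, -0.5, -0.21, 0, 0]

```text
t: 40.15
ee_pos: [0.5218, 0.0288, 0.1457]
orientation: [0.691, 0.723, 0.0, 0.001]
contact_force: [0.4, 0.9, 0.5]
grip_width: 0.0685
finger_force: 0.0
```

```bash
python3 -c "
from h import *
for k in CR: chk(k,CR[k])
p,d=snap('scene');cv2.imwrite('pics/end.png',cv2.resize(cv2.cvtColor(p,4)[90:300,70:430],(800,467),interpolation=cv2.INTER_CUBIC))"
```

```text
red depth pack X,Y [2.3 2.8] 612 [ 582.3 -298.4   85.3   46.6  138.4]
  depth base X,Y [ 2.8  4.9 74.2]
  dark rims [ 67.5 -65.5] mid 1.0
blue depth pack X,Y [-3.  -2.6] 636 [442.4 330.6 -88.5  46.1 140.4]
  depth base X,Y [ 2.8 -2.2 75.4]
  dark rims [ 66.8 -67.4] mid -0.3
yellow depth pack X,Y [-1.6 -3.7] 625 [568.9 306.1 -87.3  46.9 138.2]
  depth base X,Y [ 2.  -4.1 75.7]
  dark rims [ 67.2 -65.8] mid 0.7
green depth pack X,Y [-2.4 -0.7] 628 [ 437.5 -288.2  -82.    46.   139.4]
  depth base X,Y [-3.3 -1.8 75.5]
  dark rims [ 65.9 -67.6] mid -0.9
```

View pics/end.png

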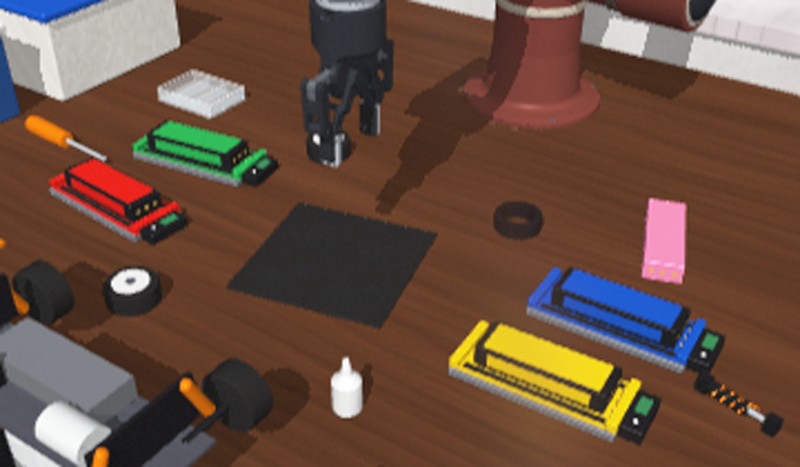

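All four packs lie flat, centred in their own-colour cradles. The mat is empty, the glue bottle still stands at (347,390), and the gripper is clear.

```bash
python3 -c "
from h import *
print(env.job_done())"
```

```text
the job is handed in; nothing more can be done
None
```

All four packs are flat in the cradles of their own colour, centred to within about 2 mm, both upper ones placed first; the glue bottle was not moved, and the job was handed in at about 40 s.

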